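# Stack a bearing end pack in the indexing nest and index it to the clamp

## Robot

A 7-joint arm with a two-finger parallel gripper is mounted at the origin on the work surface. World frame = base frame: x ahead of the robot, y to its left, z up, the work surface at z = 0. Lengths are in mm, angles in rad, forces in N, time in s.
With the tool pointing down it reaches from about 400 to 875 mm from the base axis. Payload 4.4 kg.
Tool frame: the origin (TCP) lies on the centre line of the jaws, within the pads' length; the fingertips stand 14 mm ahead of it and the grasp point (between the pads) lies 5 mm behind it (tips_ahead is the distance from the TCP to the fingertips, in mm); z points along the fingers, y is the line along which they close (so a half turn about z gives the same grasp; the last joint's range is limited). The gripper opens to 85 mm and grips with 20 to 120 N. Pads are 22 mm wide; open, the fingers measure 114 mm over their backs; the gripper's body (76 mm by 85 mm) begins 54 mm behind the grasp point. The pads swing forward as they close: fully open they stand 13 mm farther back than shut.
Start: joints at [-1.223, 0.628, 0.038, 1.517, -0.027, 0.996, -0.02], TCP at [261.338, 595.164, 245.313] pointing down, gripper open.
Joint ranges: [-3.06, 3.06], [-0.37, 2.12], [-1.25, 1.32], [0.18, 2.47], [-1.1, 4.24], [0.23, 1.98], [-2.94, 2.94]. Speed limits (rad/s): [2.57, 2.57, 3.14, 3.14, 3.14, 3.14, 3.14].

## Interface

Orientations are given as [roll, pitch, yaw] about the fixed x, y, z axes, in that order (R = Rz(yaw) Ry(pitch) Rx(roll)).
In Python, from cell import * gives the robot as it stands.
- The arm moves only by the tool move_arm, never from a script. Its argument "rows" is text: rows parted by semicolons, each of 7 numbers parted by spaces: the shift along the tool's x, y, z scaled (see below), then the turn, a rotation vector about the tool's x, y, z scaled (see below), then the closure, from -1 (fully open) to 1 (shut). A call has 1 to 12 rows; each row is the pose to reach, as a shift and turn from the pose commanded when the call began, along the tool's axes at that moment; what a row does not reach only later rows make up. The controller multiplies each number of a shift by 0.3 m and each number of a turn by pi/2 rad. A row lasts 1/12 s, in which the tool goes at most 41.7 mm and 7.16 degrees, less where a joint would pass 70% of its speed; a pose out of reach is approached as far as the arm can. A call with a number of a shift or a turn outside -1 to 1 is refused whole. A call with a gripper value outside its range is refused whole. The fingers move at their own pace and stop on an object; the grip force is fixed at half the most. Time passes only in rows, so rows that repeat a pose let the fingers close. It gives the time, the measured TCP pose, the force, the opening and the grip force at its end, in the units of the state.
- read_state(): the state, without advancing time (a new reading comes with each control period).
- get_image(name): name is "scene" or "side" or "wrist"; returns a dict with "img" (420x560x3 uint8, red, green, blue), "vfov" (degrees; the focal length in pixels is half the picture's height over the tangent of half this angle, whatever the lens; pixels are square), "cx", "cy" (the principal point, pixels), "extrinsics" (4x4, takes a point from camera to world coordinates); the wrist camera has in their place "T_tool_cam" (4x4, takes a point from camera to tool coordinates, whose origin is the TCP and whose axes are the flange's). Camera axes: x right, y up, looking along -z (the intrinsics and any distortion apply to the point x, -y, -z); pixel columns grow to the right and rows downward; lengths in mm; the calibration is good to about 2 mm. The wrist camera is an equidistant fisheye: a pixel r from the principal point sees the ray r / f radians off the axis. A picture is of the moment at which its call begins: read the wrist's pose just before it. There is no depth.
- finish_job(): hands the job in; it is judged then, once.
The state is a dict: "clock": time; "qpos": joint angles; "qd": joint speeds; "tau": joint torques, N m; "eef_pos": TCP position; "tool_rot": TCP orientation; "force": force on the tool from outside, world axes, zero at the start; "torque": the same for the moment, N m; "width": finger opening in mm; "gripper_force": force on a finger pad.
Only numpy, scipy, OpenCV 4.12 (cv2) and the standard library are available. Lean on these libraries where they do the work, as an engineer would, in place of code of your own. Each camera call takes 0.05 s, during which the arm holds its last target. There are 200 camera calls.

## Task

Swing the indexing table by its orange post to the load detent (white pointer at the green mark) and leave it there while you build the bearing end pack in its blue nest: first the aluminium housing, then every brass shim pack on the plate (two to four of them), then the red gland cover on top, each lying flat and square in the nest. Then swing the table a quarter turn clockwise, seen from above, so that it rests in the clamp detent (pointer at the red mark) with the pack still in order, let go, and leave the other things on the surface plate where they are.

Things in the scene. Friction and masses are not known exactly. Their poses are not given: they have to be found in the camera images.
- indexer (a joint): indexing table: steel disc, radius 125 mm, top 55 mm above the surface plate, turning about point axis; 0 = load detent, pi/2 = clamp detent, grows clockwise seen from above, range -0.3 to 1.87 rad. A spring plunger clicks in at each detent (about 8 N at the post passes the bumps 0.07 rad to either side); elsewhere light friction holds it
- axis (a point): centre of the disc's top face, on the turning axis, 55 mm above the surface plate; x and y axes are those of the fixed base, with the green mark on its -x side, the red mark on its +y side. The base is 270 mm square, 30 mm high; a clamp block 90 mm high stands 155 to 235 mm from the axis on the +y side
- post_top (a point): top centre of the orange upright round post fixed on the disc, diameter 16 mm, standing 75 mm above the disc (top 130 mm above the surface plate), 85 mm from the axis; it turns with the table
- nest (a point): centre of the nest's floor, 60 mm above the surface plate, 40 mm from the axis, across from the post; turns with the table; z up, x points to the post. Pocket 65 (x) by 49 mm (y); blue walls 8 mm thick, 56 mm high plus an 8 mm flared lead-in. The +y and -y walls are open over the middle 41 mm down to the floor for gripper fingers; parts go in with their 60 mm along x
- housing: aluminium bearing housing, block 60 x 44 x 22 mm (own x, y, z) with a dark round bore face on top; origin at the centre of its underside, z up
- shim1: brass shim pack, flat plate 60 x 44 x 7 mm (own x, y, z) with a dark round disc printed on its top; origin at the centre of its underside, z up. Two to four of the shim packs shim1 to shim4 are present in a run
- shim2: brass shim pack, flat plate 60 x 44 x 7 mm (own x, y, z) with a dark round disc printed on its top; origin at the centre of its underside, z up. Two to four of the shim packs shim1 to shim4 are present in a run
- shim3: brass shim pack, flat plate 60 x 44 x 7 mm (own x, y, z) with a dark round disc printed on its top; origin at the centre of its underside, z up. Two to four of the shim packs shim1 to shim4 are present in a run
- shim4: brass shim pack, flat plate 60 x 44 x 7 mm (own x, y, z) with a dark round disc printed on its top; origin at the centre of its underside, z up. Two to four of the shim packs shim1 to shim4 are present in a run
- cover: red gland cover, plate 60 x 44 x 12 mm (own x, y, z) with a black and steel round disc 2 mm proud on top; origin at the centre of its underside, z up
- gauge: yellow plastic gauge block 50 x 30 x 20 mm, to be left alone; origin at the centre of its underside
- oring: black rubber O-ring gland, ring 54 mm across and 10 mm high, to be left alone; origin at the centre of its underside
- roller: short grooved steel roller standing on end, 50 mm across and 60 mm high, to be left alone; origin at the centre of its underside
- wrench: steel wrench 170 mm long lying flat, to be left alone; origin at its middle
- oil: grey plastic oil bottle with a red cap, 60 mm across and 150 mm high, to be left alone; origin at the centre of its underside
- bearing: steel bearing ring 62 mm across and 18 mm high, to be left alone; origin at the centre of its underside
Mind the look-alikes: they are no part of the job. What is shaped like the housing but pink or purple is not meant. Leave any pink look-alike of the shim3 alone.

How it is judged:
By the outcome, as a careful person would: the job done as asked, in the order asked, and still so for the second after the job is handed in, with the robot touching nothing.
Of shim1, shim2, shim3, shim4 only 2 to 4 are there at a start; the rules pass over those that are not, and their reading is None.
At some moment in a run one of shim1, shim2, shim3, shim4, cover may be knocked a few centimetres aside while the robot is not near it.
Once in a run the grip may slacken for a moment while it holds something.
It also fails if it takes over 210 s, if anything falls off the work surface, if the arm or the gripper's body presses on something with over 40 N, if the wrist force passes 120 N, or if a joint passes its speed limit or range.

## Working session

There is one attempt and no reset: what is moved stays moved. The work goes in short steps, Python scripts to look and compute and a tool call to move; the robot and the scene stay as the last step left them, time stands still between calls to the robot, and variables do not carry over. Pictures are saved under pics/ and viewed, at most 14 in all, crops included, and the job is handed in when it is done.

Besides the shell and the picture viewer there is one more tool, called as name(argument=value, ...), one argument or row to a line, values as JSON. move_arm: Moves the arm, as the interface text tells. Its arguments: {"type":"object","properties":{"rows":{"type":"string"}},"required":["rows"]}

```bash
mkdir -p pics; ls; cat > h.py <<'E'
from cell import *
import numpy as np, cv2
from scipy.spatial.transform import Rotation as R
def f_of(d): return d["img"].shape[0]/2/np.tan(np.radians(d["vfov"])/2)
def cam(name):
    s=read_state(); d=get_image(name)
    if name=="wrist":
        T=np.eye(4);T[:3,:3]=R.from_euler("xyz",s["tool_rot"]).as_matrix();T[:3,3]=s["eef_pos"]
        d["E"]=T@np.array(d["T_tool_cam"])
    else: d["E"]=np.array(d["extrinsics"])
    d["name"]=name
    return d
def ray(d,u,v):
    f=f_of(d);x=(u-d["cx"]);y=(v-d["cy"])
    if d["name"]=="wrist":
        r=np.hypot(x,y);t=r/f
        c=np.array([np.sin(t)*x/max(r,1e-9),-np.sin(t)*y/max(r,1e-9),-np.cos(t)])
    else: c=np.array([x/f,-y/f,-1.])
    w=d["E"][:3,:3]@c
    return d["E"][:3,3],w/np.linalg.norm(w)
def onz(d,u,v,z):
    o,w=ray(d,u,v); return o+w*(z-o[2])/w[2]
def proj(d,p):
    c=np.linalg.inv(d["E"])@np.r_[p,1]; f=f_of(d)
    if d["name"]=="wrist":
        r=np.hypot(c[0],c[1]);t=np.arctan2(r,-c[2]);return d["cx"]+f*t*c[0]/r,d["cy"]-f*t*c[1]/r
    return d["cx"]+f*c[0]/-c[2],d["cy"]-f*c[1]/-c[2]
def tri(rays):
    A=np.zeros((3,3));b=np.zeros(3)
    for o,w in rays:
        P=np.eye(3)-np.outer(w,w);A+=P;b+=P@o
    return np.linalg.solve(A,b)
def save(d,n): cv2.imwrite("pics/"+n+".png",d["img"][:,:,::-1])
E
python3 - <<'E'
from h import *
for n in ["scene","side","wrist"]:
    d=cam(n);save(d,n+"0");print(n,d["vfov"],d["cx"],d["cy"],[k for k in d]);print(d["E"].round(3).tolist())
    np.save(n+"0.npy",d,allow_pickle=True)
print(d["T_tool_cam"]);print(read_state())
E
```

```text
pics
scene 44.995334101834445 276.9800225711693 206.12276776777045 ['img', 'vfov', 'cx', 'cy', 'extrinsics', 'E', 'name']
[[0.246, -0.542, 0.803, 1916.415], [0.969, 0.148, -0.197, -366.193], [-0.012, 0.827, 0.562, 1039.549], [0.0, 0.0, 0.0, 1.0]]
side 56.57949904928981 278.8195337554051 213.27960154564934 ['img', 'vfov', 'cx', 'cy', 'extrinsics', 'E', 'name']
[[0.882, 0.315, -0.351, 161.07], [-0.471, 0.608, -0.639, -707.987], [0.012, 0.729, 0.685, 832.419], [0.0, 0.0, 0.0, 1.0]]
wrist 65.70646984690485 275.9125574696401 211.59602986232568 ['img', 'vfov', 'cx', 'cy', 'T_tool_cam', 'E', 'name']
[[0.402, -0.88, -0.254, 196.365], [0.916, 0.386, 0.111, 622.62], [0.0, -0.277, 0.961, 372.705], [0.0, 0.0, 0.0, 1.0]]
[[ 3.15256281e-04  9.60760191e-01  2.77380165e-01  7.05404431e+01]
 [ 9.99998023e-01  2.41760213e-04 -1.97393078e-03 -6.68091932e-01]
 [-1.96353360e-03  2.77380239e-01 -9.60758215e-01 -1.28226545e+02]
 [ 0.00000000e+00  0.00000000e+00  0.00000000e+00  1.00000000e+00]]
{'clock': 0.15, 'qpos': array([-1.22282974,  0.62911295,  0.03846666,  1.51815976, -0.02700598,
        0.99630066, -0.01997606]), 'qd': array([ 0.0008575 , -0.00285287, -0.00105693, -0.00306208, -0.00110856,
        0.00026218, -0.00074057]), 'tau': array([ 2.75315309e-03, -5.63795722e+01,  1.22776464e+00, -1.93651879e+01,
        1.11172692e-02,  7.35939131e-03,  6.28039743e-06]), 'eef_pos': array([261.1312266 , 594.73232197, 244.60722121]), 'tool_rot': array([-3.14013028e+00,  1.20993947e-05,  2.72783150e+00]), 'force': array([ 0.50239784, -0.76787774, -0.52333193]), 'torque': array([0.01811709, 0.05417995, 0.0069167 ]), 'gripper_force': 0.0, 'width': 85.7453238798381}
```

```bash
python3 - <<'E'
import cv2
for n in ["scene0","side0"]:
    cv2.imwrite(f"pics/{n}b.png",cv2.resize(cv2.imread(f"pics/{n}.png"),(800,600),interpolation=cv2.INTER_CUBIC))
E
```

```text
(no output)
```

View pics/scene0b.png

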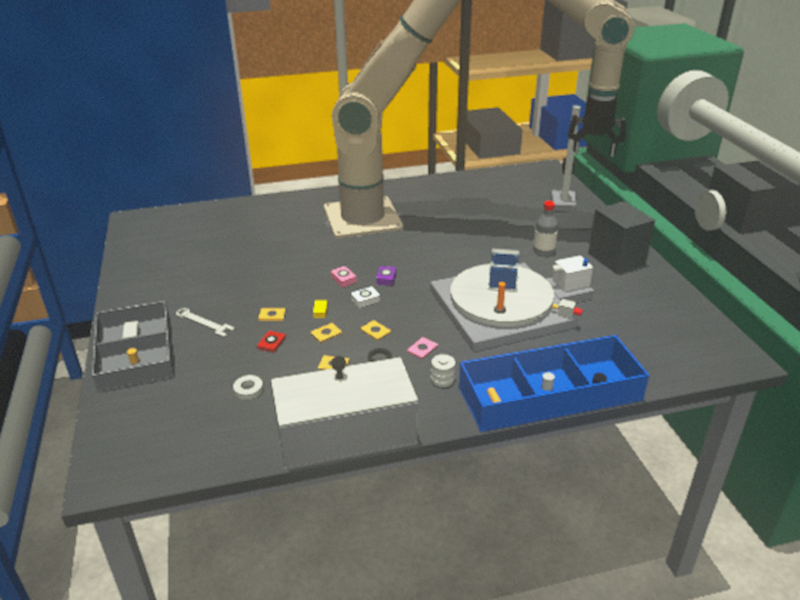

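View pics/side0b.png

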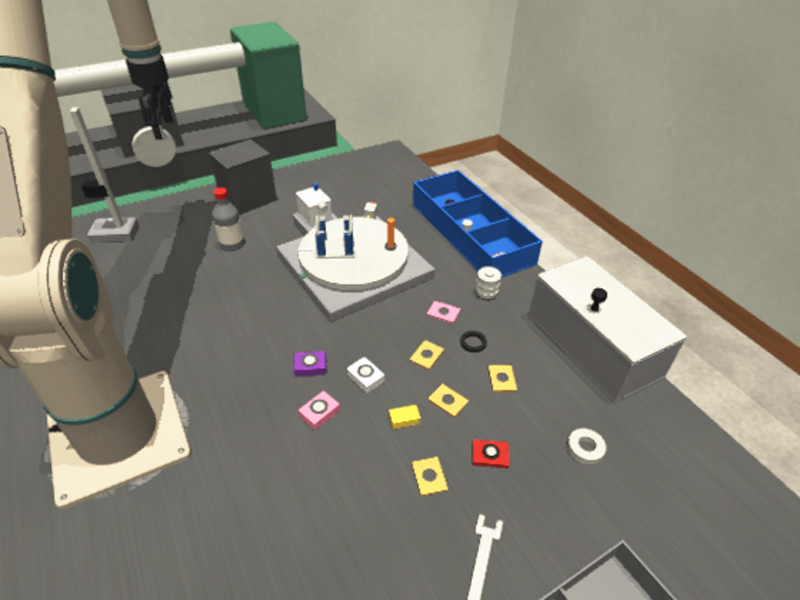

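The scene view (800x600) shows, at these pixels:
- Brass shims at (272,314), (326,331), (376,329) and (333,362). The last is partly hidden by the white-topped box.
- Red cover at (270,341).
- White/aluminium housing at (365,296), with pink and purple look-alikes at (343,275) and (386,274).
- Pink shim look-alike at (423,347).
- Table at (500,295), with the orange post towards the camera.

The side view shows the same four brass plates at (427,353), (449,399), (503,378) and (430,475), the housing at (366,374), and the cover at (490,453).

```bash
cat > det.py <<'E'
from h import *
def blobs(d,mask,amin=25):
    cs,_=cv2.findContours(mask.astype(np.uint8),cv2.RETR_EXTERNAL,cv2.CHAIN_APPROX_NONE)
    return [c for c in cs if cv2.contourArea(c)>=amin]
def masks(img):
    h=cv2.cvtColor(img,cv2.COLOR_RGB2HSV).astype(int);H,S,V=h[...,0],h[...,1],h[...,2]
    return {"brass":(H>=16)&(H<=27)&(S>90)&(S<205)&(V>100),"yellow":(H>25)&(H<34)&(S>200)&(V>100),
     "red":((H<5)|(H>174))&(S>170)&(V>80),"orange":(H>=5)&(H<15)&(S>150)&(V>80),
     "white":(S<45)&(V>165),"green":(H>45)&(H<85)&(S>120)&(V>60),"blue":(H>100)&(H<122)&(S>110)&(V>30)}
def rect(d,c,z):
    p=np.array([onz(d,u,v,z)[:2] for u,v in c.reshape(-1,2)],np.float32)
    (cx,cy),(w,h),a=cv2.minAreaRect(cv2.convexHull(p))
    if w<h:w,h,a=h,w,a+90
    return cx,cy,w,h,(a+90)%180-90
E
python3 - <<'E'
from det import *
for n in ["scene","side"]:
    d=np.load(n+"0.npy",allow_pickle=True).item()
    for k,m in masks(d["img"]).items():
        z={"brass":7,"red":12,"yellow":20,"white":22,"orange":130,"green":55,"blue":116}[k]
        for c in blobs(d,m,20 if k not in("green","orange") else 5):
            x,y,w,h,a=rect(d,c,z)
            if 250<x<950 and -600<y<600 and w<300:
                M=c.reshape(-1,2).mean(0)
                print(n,k,M.round(),"A",cv2.contourArea(c),"xy",round(x),round(y),"wh",round(w),round(h),"a",round(a))
E
```

```text
scene brass [345. 276.] A 33.5 xy 856 101 wh 39 15 a -1
scene brass [228. 254.] A 62.5 xy 660 -220 wh 51 31 a -25
scene brass [228. 232.] A 155.0 xy 549 -202 wh 61 54 a -70
scene brass [262. 231.] A 156.0 xy 569 -89 wh 67 51 a 30
scene brass [190. 220.] A 152.5 xy 441 -320 wh 63 54 a 75
scene yellow [224. 214.] A 58.5 xy 457 -201 wh 49 29 a -15
scene red [189. 238.] A 122.0 xy 552 -332 wh 58 43 a -34
scene orange [350. 207.] A 39.5 xy 683 174 wh 97 13 a -25
scene white [173. 269.] A 198.0 xy 705 -397 wh 61 59 a 75
scene white [383. 263.] A 23.5 xy 847 227 wh 22 19 a 75
scene white [239. 273.] A 2939.0 xy 773 -205 wh 287 146 a 90
scene white [310. 253.] A 128.0 xy 743 26 wh 51 49 a 75
scene white [143. 225.] A 127.5 xy 448 -483 wh 165 38 a 45
scene white [255. 205.] A 113.5 xy 436 -84 wh 62 49 a -76
scene white [401. 185.] A 182.0 xy 445 471 wh 101 69 a -85
scene white [354. 176.] A 29.0 xy 336 329 wh 67 21 a 66
side brass [300. 333.] A 451.0 xy 436 -319 wh 64 46 a 76
side brass [280. 295.] A 65.5 xy 445 -207 wh 59 35 a -47
side brass [313. 280.] A 336.5 xy 544 -203 wh 63 49 a -68
sid
[... 249 characters left out ...]
7.0 xy 552 -594 wh 92 62 a 1
side white [338. 388.] A 500.0 xy 434 -473 wh 124 37 a 44
side white [343. 315.] A 24.5 xy 545 -335 wh 15 14 a -28
side white [411. 310.] A 415.5 xy 697 -399 wh 61 58 a -28
side white [223. 284.] A 35.0 xy 326 -118 wh 19 19 a -84
side white [256. 260.] A 277.5 xy 434 -84 wh 62 46 a -76
side white [216. 252.] A 28.5 xy 352 -8 wh 20 18 a -28
side white [342. 192.] A 119.5 xy 806 44 wh 50 50 a 7
side white [158. 164.] A 20.0 xy 322 462 wh 65 24 a 75
side white [259. 145.] A 30.5 xy 686 412 wh 35 28 a 54
side white [219. 138.] A 202.0 xy 573 520 wh 106 67 a -85
side blue [244. 170.] A 52.5 xy 522 177 wh 66 15 a 65
side blue [225. 170.] A 52.0 xy 472 205 wh 71 15 a 67
```

```bash
python3 - <<'E'
from det import *
rs=[];E={}
for n in ["scene","side"]:
    d=np.load(n+"0.npy",allow_pickle=True).item()
    c=max([c for c in blobs(d,masks(d["img"])["orange"],5) if abs(onz(d,*c.reshape(-1,2).mean(0),60)[1]-150)<120],key=cv2.contourArea).reshape(-1,2)
    print(n,"post",c.min(0),c.max(0)); t=c[c[:,1]<=c[:,1].min()+0]; rs.append(ray(d,t[:,0].mean(),t[:,1].mean()+1.5))
    h=cv2.cvtColor(d["img"],cv2.COLOR_RGB2HSV)
    for thr in (150,165):
      m=(h[...,1]<50)&(h[...,2]>thr)
      for c in blobs(d,m,400):
        p=np.array([onz(d,u,v,55)[:2] for u,v in c.reshape(-1,2)],np.float32)
        (x,y),r=cv2.minEnclosingCircle(p)
        if r<200 and y>0: print(n,thr,x,y,r)
    for k in("green","red"):
      for c in blobs(d,masks(d["img"])[k],2):
        M=c.reshape(-1,2).mean(0);p=onz(d,*M,30)
        if 300<p[0]<850 and 0<p[1]<450: print(n,k,M,p.round())
print(tri(rs))
E
```

```text
scene post [348 199] [353 216]
scene 150 1338.193359375 305.130126953125 118.69881439208984
scene 150 1152.9415283203125 320.8139953613281 117.0655517578125
scene 165 1340.1243896484375 305.7162780761719 116.70927429199219
scene 165 1152.93994140625 320.2464599609375 116.84066009521484
scene 165 590.3831787109375 243.89576721191406 197.84596252441406
scene red [403.81818182 217.18181818] [652. 389.  30.]
side post [271 155] [275 172]
side 150 98.47516632080078 1282.4134521484375 154.07485961914062
side 150 486.58721923828125 1275.2874755859375 191.36886596679688
side 165 94.18984985351562 1283.8056640625 151.01156616210938
side 165 487.71942138671875 1280.643798828125 186.7781219482422
[632.46539169 197.72479974 118.94366859]
```

```bash
cat > plan.py <<'E'
from h import *
def plan(pts):
    s=read_state();p=s["eef_pos"];Q=R.from_euler("xyz",s["tool_rot"])
    for x,y,z,yaw in pts:
        yaw=yaw%np.pi
        cur=s["tool_rot"][2]; yaw=yaw+np.pi*round((cur-yaw)/np.pi)
        t=Q.as_matrix().T@(np.array([x,y,z])-p)/300
        r=(Q.inv()*R.from_euler("xyz",[np.pi,0,yaw])).as_rotvec()/(np.pi/2)
        n=np.linalg.norm(t)*300/41.7
        print("to",np.round([x,y,z,yaw],2),"->",*t.round(4),*r.round(4),"| rows",round(max(n,np.linalg.norm(r)*90/7.16),1))
E
python3 -c "
from plan import *
plan([(420,400,320,2.728),(545,225,380,2.728)])"
```

```text
to [420.   400.   320.     2.73] -> -0.7459 -0.3818 -0.2507 -0.0009 0.0 -0.0001 | rows 6.3
to [545.   225.   380.     2.73] -> -1.3619 -0.7487 -0.4502 -0.0009 0.0 -0.0001 | rows 11.6
```

move_arm(
  rows="-0.746 -0.382 -0.25 0 0 0 -1;-0.746 -0.382 -0.25 0 0 0 -1;-0.746 -0.382 -0.25 0 0 0 -1;-0.746 -0.382 -0.25 0 0 0 -1;-0.746 -0.382 -0.25 0 0 0 -1;-0.746 -0.382 -0.25 0 0 0 -1;-0.746 -0.382 -0.25 0 0 0 -1;-0.746 -0.382 -0.25 0 0 0 -1",
)

```text
clock: 0.82
eef_pos: [424.3, 396.0, 321.6]
tool_rot: [3.141, 0.004, 2.719]
force: [0.0, -0.0, 0.0]
width: 85.2
gripper_force: 0.0
```

move_arm(
  rows="-0.616 -0.367 -0.2 0 0 0 -1;-0.616 -0.367 -0.2 0 0 0 -1;-0.616 -0.367 -0.2 0 0 0 -1;-0.616 -0.367 -0.2 0 0 0 -1;-0.616 -0.367 -0.2 0 0 0 -1;-0.616 -0.367 -0.2 0 0 0 -1;-0.616 -0.367 -0.2 0 0 0 -1;-0.616 -0.367 -0.2 0 0 0 -1",
)

```text
clock: 1.48
eef_pos: [544.7, 225.9, 379.7]
tool_rot: [3.141, -0.002, 2.728]
force: [-0.2, 1.1, -0.1]
width: 85.4
gripper_force: 0.0
```

```bash
python3 - <<'E'
from h import *
s=read_state();print(s["eef_pos"],s["tool_rot"],s["clock"])
d=cam("wrist");np.save("w1.npy",d,allow_pickle=True)
cv2.imwrite("pics/w1.png",cv2.resize(d["img"],(800,600),interpolation=cv2.INTER_CUBIC)[:,:,::-1])
E
```

```text
[544.7230529  225.91583703 379.70046435] [ 3.14136501e+00 -1.53297497e-03  2.72750529e+00] 1.4833
```

View pics/w1.png

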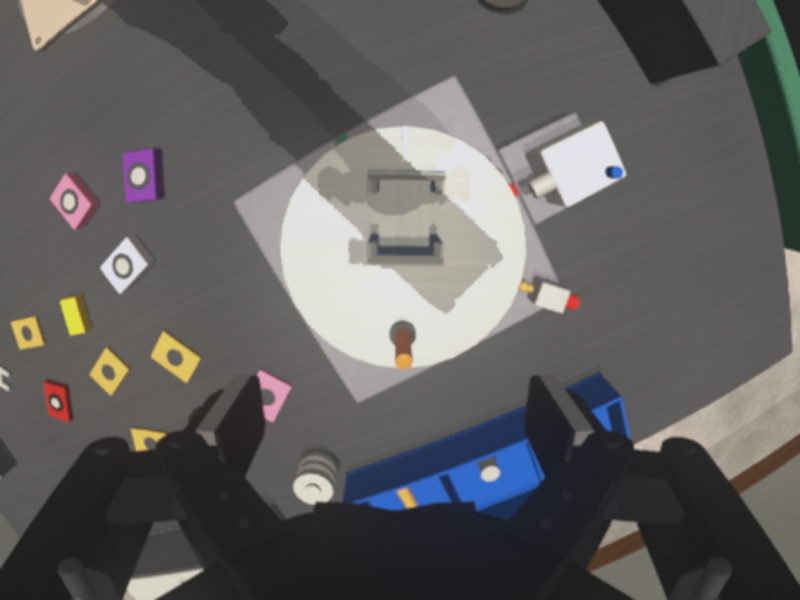

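The wrist view shows:
- Disc centred at (402,247), with the green mark at (342,137), the white pointer at (405,140) and the red mark at (514,189).
- Post top at (403,361) and nest around (405,215), between the blue walls.

So the table is about 30° clockwise of the load detent.

```bash
python3 - <<'E'
from det import *
d=np.load("w1.npy",allow_pickle=True).item();im=d["img"]
h=cv2.cvtColor(im,cv2.COLOR_RGB2HSV).astype(int)
k=0.7
# disc edge: radial scan on world circle
def samp(p): u,v=proj(d,p);return im[int(round(v)),int(round(u))].astype(int)
c0=onz(d,402*k,247*k,55);print(c0)
c=c0[:2].copy()
for it in range(3):
    pts=[]
    for a in np.radians(np.arange(0,360,3)):
        rr=np.arange(110,140,.5)
        g=np.array([samp(np.r_[c+r*np.array([np.cos(a),np.sin(a)]),55]).sum() for r in rr]);dg=g[6:]-g[:-6]
        i=dg.argmin()
        if dg[i]<-120: pts.append(c+rr[i+3]*np.array([np.cos(a),np.sin(a)]))
    P=np.array(pts);A=np.c_[2*P,np.ones(len(P))];s=np.linalg.lstsq(A,(P**2).sum(1),rcond=None)[0]
    c=s[:2];res=np.hypot(*(P-c).T);r=np.median(res)
    ok=abs(res-r)<3;P=P[ok];A=np.c_[2*P,np.ones(len(P))];s=np.linalg.lstsq(A,(P**2).sum(1),rcond=None)[0];c=s[:2];r=np.sqrt(s[2]+c@c);print(c,r,len(P))
M=masks(im)
for n,z in(("green",30),("red",30),("orange",130)):
    m=M[n] if n!="green" else (h[...,0]>40)&(h[...,0]<90)&(h[...,1]>60)
    if n=="orange": m=(h[...,0]<18)&(h[...,1]>130)
    for b in blobs(d,m,3):
        q=b.reshape(-1,2).mean(0);p=onz(d,*q,z)
        if np.hypot(*(p[:2]-c))<190: 
            v=p[:2]-c;print(n,q/k,p.round(1),"r",np.hypot(*v).round(),"ang",np.degrees(np.arctan2(v[1],v[0])).round(1),"bb",b.reshape(-1,2).min(0),b.reshape(-1,2).max(0))
for n,q in(("ptr",(405,140)),):
    p=onz(d,q[0]*k,q[1]*k,55);v=p[:2]-c;print(n,np.hypot(*v),np.degrees(np.arctan2(v[1],v[0])))
p=onz(d,403*k,362*k,130);v=p[:2]-c;print("posttop",p,np.hypot(*v),np.degrees(np.arctan2(v[1],v[0])))
E
```

```text
[550.71877996 232.06795447  55.        ]
[555.7639152 231.2030858] 123.58515331727673 95
[555.7363695  231.23991296] 123.79900308215298 91
[555.83809905 231.15501177] 123.82025035257362 89
green [340.38095238 137.61904762] [425.  219.3  30. ] r 131.0 ang -174.8 bb [235  94] [242  99]
orange [403.66946779 359.41176471] [631.1 197.3 130. ] r 83.0 ang -24.2 bb [278 247] [287 257]
orange [572.36263736 301.92307692] [643.4 356.2 130. ] r 153.0 ang 55.0 bb [396 206] [405 216]
orange [514.01785714 189.28571429] [530.8 340.1 130. ] r 112.0 ang 102.9 bb [357 129] [362 136]
ptr 110.11967811607057 155.54601504508918
posttop [633.18693052 195.77207048 130.        ] 85.05759380419305 -24.58155316256982
```

```bash
python3 - <<'E'
from plan import *
a=np.radians(-24.5);c=np.array([555.8,231.2])
p=c+85*np.array([np.cos(a),np.sin(a)]);yaw=a+np.pi
plan([(*p,180,yaw),(*p,108,yaw)])
E
```

```text
to [633.15 195.95 180.     2.71] -> -0.3162 0.0234 0.664 0.0001 -0.0016 0.0102 | rows 5.3
to [633.15 195.95 108.     2.71] -> -0.3168 0.0234 0.904 0.0001 -0.0016 0.0102 | rows 6.9
```

move_arm(
  rows="-0.316 0.023 0.45 0 0 0.01 -1;-0.316 0.023 0.45 0 0 0.01 -1;-0.316 0.023 0.45 0 0 0.01 -1;-0.316 0.023 0.45 0 0 0.01 -1;-0.316 0.023 0.55 0 0 0.01 -1;-0.317 0.023 0.66 0 0 0.01 -1;-0.317 0.023 0.78 0 0 0.01 -1;-0.317 0.023 0.9 0 0 0.01 -1;-0.317 0.023 0.9 0 0 0.01 -1;-0.317 0.023 0.9 0 0 0.01 -1",
)

```text
clock: 2.37
eef_pos: [632.1, 195.4, 108.2]
tool_rot: [-3.139, -0.005, 2.715]
force: [0.2, 0.7, 0.7]
width: 85.6
gripper_force: 0.0
```

move_arm(
  rows="0 0 0 0 0 0 1;0 0 0 0 0 0 1;0 0 0 0 0 0 1;0 0 0 0 0 0 1;0 0 0 0 0 0 1;0 0 0 0 0 0 1;0 0 0 0 0 0 1;0 0 0 0 0 0 1;0 0 0 0 0 0 1;0 0 0 0 0 0 1",
)

```text
clock: 3.2
eef_pos: [635.7, 193.7, 111.7]
tool_rot: [3.14, 0.001, 2.712]
force: [-1.0, -0.8, 6.5]
width: 14.4
gripper_force: 58.5
```

```bash
python3 - <<'E'
from plan import *
c=np.array([555.8,231.2]);print(read_state()["eef_pos"])
plan([(*(c+85*np.array([np.cos(a),np.sin(a)])),108,a+np.pi) for a in np.radians([-18,-12,-6,0,5.2])])
E
```

```text
[635.69745647 193.65976419 111.6847586 ]
to [636.64 204.93 108.     2.83] -> 0.0128 0.0354 0.0123 0.0011 0.0009 -0.0735 | rows 0.9
to [638.94 213.53 108.     2.93] -> 0.0178 0.0647 0.0124 0.0011 0.0009 -0.1402 | rows 1.8
to [640.33 222.32 108.     3.04] -> 0.0258 0.0933 0.0124 0.001 0.001 -0.2069 | rows 2.6
to [640.8  231.2  108.     3.14] -> 0.0367 0.1208 0.0125 0.001 0.001 -0.2735 | rows 3.4
to [640.45 238.9  108.     3.23] -> 0.0484 0.1437 0.0125 0.0009 0.0011 -0.3313 | rows 4.2
```

move_arm(
  rows="0 0.035 0 0 0 -0.08 1;0.009 0.071 0 0 0 -0.161 1;0.018 0.1 0 0 0 -0.22 1;0.026 0.118 0 0 0 -0.272 1;0.032 0.13 0 0 0 -0.3 1;0.037 0.141 0 0 0 -0.33 1;0.037 0.141 0 0 0 -0.33 1;0.037 0.141 0 0 0 -0.33 1;0.037 0.141 0 0 0 -0.33 1;0.037 0.141 0 0 0 -0.33 1",
)

```text
clock: 4.03
eef_pos: [643.3, 234.0, 111.6]
tool_rot: [-3.139, 0.001, -3.053]
force: [-0.3, -3.5, 7.5]
width: 14.5
gripper_force: 59.4
```

```bash
python3 - <<'E'
from plan import *
s=read_state();x,y,z=s["eef_pos"];v=s["eef_pos"][:2]-[555.8,231.2];print(s["eef_pos"],np.hypot(*v),np.degrees(np.arctan2(v[1],v[0])),s["qpos"])
plan([(x,y,z+100,s["tool_rot"][2]),(545,220,340,3.232)])
E
```

```text
[643.28895255 234.03720416 111.63062286] 87.53494471308038 1.857410211597586 [-0.36230147  0.82615217 -0.05209964  1.51949509  0.05772085  0.79737607
  1.22170455]
to [643.29 234.04 211.63  -3.05] -> -0.0003 -0.0009 -0.3333 -0.0018 0.0006 -0.0 | rows 2.4
to [545.   220.   340.    -3.05] -> 0.3297 -0.0197 -0.7615 -0.0018 0.0006 -0.001 | rows 6.0
```

move_arm(
  rows="0 0.01 0 0 0 -0.02 1;0 0.018 0 0 0 -0.02 1;0 0.018 0 0 0 -0.02 1;0 0.018 0 0 0 -0.02 1",
)

```text
clock: 4.37
eef_pos: [643.1, 238.2, 111.6]
tool_rot: [-3.137, 0.001, -3.021]
force: [-0.7, -4.3, 8.7]
width: 14.3
gripper_force: 59.5
```

move_arm(
  rows="0 0 0 0 0 0 -1;0 0 0 0 0 0 -1;0 0 0 0 0 0 -1;0 0 0 0 0 0 -1;0 0 0 0 0 0 -1;0 0 0 0 0 0 -1;0 0 -0.1 0 0 0 -1;0 0 -0.2 0 0 0 -1;0 0 -0.33 0 0 0 -1;0.2 -0.02 -0.6 0 0 0 -1;0.33 -0.02 -0.76 0 0 0 -1;0.33 -0.02 -0.76 0 0 0 -1",
)

```text
clock: 5.37
eef_pos: [566.2, 227.4, 309.7]
tool_rot: [3.142, -0.0, -3.022]
force: [0.3, -0.7, 0.6]
width: 85.4
gripper_force: 0.0
```

move_arm(
  rows="0 0 0 0 0 0 -1;0 0 0 0 0 0 -1;0 0 0 0 0 0 -1;0 0 0 0 0 0 -1",
)

```text
clock: 5.7
eef_pos: [567.2, 227.4, 307.1]
tool_rot: [-3.141, -0.002, -3.022]
force: [-0.0, 0.3, -0.4]
width: 85.3
gripper_force: 0.0
```

```bash
python3 - <<'E'
from h import *
s=read_state();print(s["eef_pos"],s["tool_rot"],s["clock"])
d=cam("wrist");np.save("w2.npy",d,allow_pickle=True)
cv2.imwrite("pics/w2.png",cv2.resize(d["img"],(800,600),interpolation=cv2.INTER_CUBIC)[:,:,::-1])
E
```

```text
[567.17370235 227.39598828 307.12336274] [-3.14087625e+00 -1.99743080e-03 -3.02154726e+00] 5.7
```

View pics/w2.png

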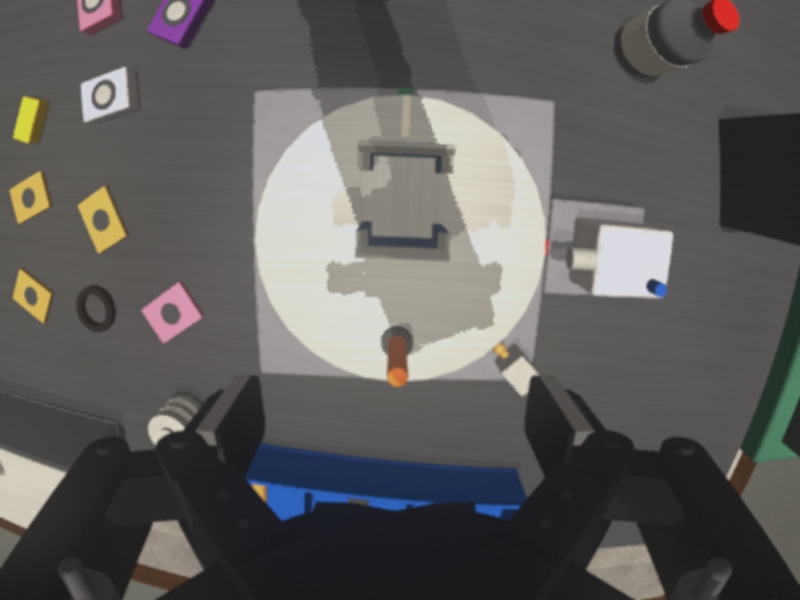

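Pointer (405,110) points at the green mark (405,92), so the table is at load. The nest sits around (405,200). I'll refine the axis, the direction and the parts nearby.

```bash
cat > disc.py <<'E'
from det import *
def axis(d,c):
    im=d["img"];c=np.array(c,float)
    for it in range(3):
        pts=[]
        for a in np.radians(np.arange(0,360,2)):
            e=np.array([np.cos(a),np.sin(a)]);rr=np.arange(110,140,.5);g=[]
            for r in rr:
                u,v=proj(d,np.r_[c+r*e,55]);u=min(max(int(round(u)),0),559);v=min(max(int(round(v)),0),419);g.append(int(im[v,u].sum()))
            g=np.array(g);dg=g[6:]-g[:-6];i=dg.argmin()
            if dg[i]<-90: pts.append(c+rr[i+3]*e)
        P=np.array(pts)
        for _ in range(3):
            s=np.linalg.lstsq(np.c_[2*P,np.ones(len(P))],(P**2).sum(1),rcond=None)[0];c=s[:2];r=np.sqrt(s[2]+c@c)
            P=P[abs(np.hypot(*(P-c).T)-r)<2.5]
    return c,r,len(P)
E
python3 - <<'E'
from disc import *
k=.7
d=np.load("w2.npy",allow_pickle=True).item();im=d["img"]
c,r,n=axis(d,(555.8,231.2));print("axis",c,r,n)
h=cv2.cvtColor(im,cv2.COLOR_RGB2HSV).astype(int)
for b in blobs(d,(h[...,0]<18)&(h[...,1]>130)&(h[...,2]>60),3)+blobs(d,(h[...,0]>40)&(h[...,0]<95)&(h[...,1]>50),2):
    q=b.reshape(-1,2).mean(0)
    for z in(30,130):
        p=onz(d,*q,z);v=p[:2]-c
        if np.hypot(*v)<180:print(q/k,z,p.round(1),"r",np.hypot(*v).round(1),"ang",np.degrees(np.arctan2(v[1],v[0])).round(1))
p=onz(d,397.5*k,377*k,130);v=p[:2]-c;print("post",p,np.hypot(*v),np.degrees(np.arctan2(*v[::-1])))
p=onz(d,405.5*k,103*k,55);v=p[:2]-c;print("ptr",np.hypot(*v),np.degrees(np.arctan2(*v[::-1])))
# base edges 
q=[onz(d,u*k,v*k,30)[:2] for u,v in((253,91),(554,101),(536,374),(262,374))]
for i in range(4):
    v=q[(i+1)%4]-q[i];print(np.hypot(*v).round(),np.degrees(np.arctan2(*v[::-1])).round(1))
print("base centre",np.mean(q,0))
# overlay nest
a=np.radians(5.2);ex=np.array([np.cos(a),np.sin(a)]);ey=np.array([-ex[1],ex[0]]);N=c-40*ex;print("nest",N)
o=cv2.resize(im,None,fx=2,fy=2,interpolation=cv2.INTER_CUBIC)
for z,X,Y,col in((60,32.5,24.5,(255,0,0)),(116,32.5,24.5,(0,255,0)),(116,40.5,32.5,(255,255,0))):
    P=[np.array(proj(d,np.r_[N+sx*X*ex+sy*Y*ey,z]))*2 for sx,sy in((1,1),(1,-1),(-1,-1),(-1,1))]
    cv2.polylines(o,[np.array(P).round().astype(int)],True,col,1)
cv2.imwrite("pics/w2n.png",cv2.resize(o[80:440,380:760],None,fx=1.5,fy=1.5,interpolation=cv2.INTER_CUBIC)[:,:,::-1])
E
```

```text
axis [555.49396678 231.15936523] 123.7037694802111 149
[397.3433584  369.49874687] 30 [678.8 244.   30. ] r 124.0 ang 5.9
[397.3433584  369.49874687] 130 [634.  237.7 130. ] r 78.8 ang 4.8
[405.          90.12987013] 30 [424.1 219.4  30. ] r 131.9 ang -174.9
[405.          90.12987013] 130 [442.1 219.2 130. ] r 114.0 ang -174.0
post [639.91986502 238.53096879 130.        ] 84.74711105926029 4.990095784511253
ptr 116.63701901471833 -175.04426668474227
267.0 95.3
260.0 6.5
271.0 -83.2
268.0 -174.3
base centre [554.23964355 232.90108143]
nest [515.65859084 227.53406203]
```

View pics/w2n.png

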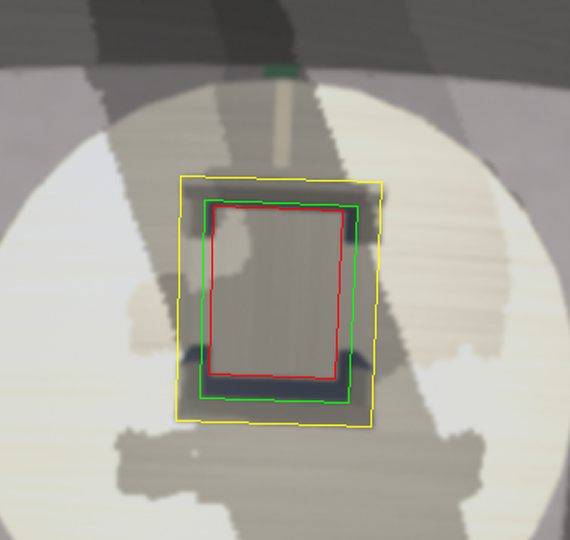

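```bash
python3 -c "
from plan import *
plan([(515,80,290,2.5),(436,-84,240,np.radians(104))])"
```

```text
to [515.    80.   290.    -3.78] -> 0.2313 -0.4667 0.057 -0.0012 -0.0013 0.4848 | rows 6.1
to [436.   -84.   240.    -4.47] -> 0.5577 -0.9778 0.225 -0.0017 -0.0009 0.9208 | rows 11.6
```

move_arm(
  rows="0.558 -0.978 0.225 0 0 0.92 -1;0.558 -0.978 0.225 0 0 0.92 -1;0.558 -0.978 0.225 0 0 0.92 -1;0.558 -0.978 0.225 0 0 0.92 -1;0.558 -0.978 0.225 0 0 0.92 -1;0.558 -0.978 0.225 0 0 0.92 -1;0.558 -0.978 0.225 0 0 0.92 -1;0.558 -0.978 0.225 0 0 0.92 -1;0.558 -0.978 0.225 0 0 0.92 -1;0.558 -0.978 0.225 0 0 0.92 -1;0.558 -0.978 0.225 0 0 0.92 -1;0.558 -0.978 0.225 0 0 0.92 -1",
)

```text
clock: 6.75
eef_pos: [436.0, -84.4, 239.9]
tool_rot: [-3.139, -0.0, 1.809]
force: [-0.5, -1.1, 0.2]
width: 85.5
gripper_force: 0.0
```

move_arm(
  rows="0 0 0 0 0 0 -1;0 0 0 0 0 0 -1;0 0 0 0 0 0 -1",
)

```text
clock: 7.0
eef_pos: [436.2, -83.6, 240.4]
tool_rot: [-3.14, -0.0, 1.819]
force: [-0.7, -0.2, 0.8]
width: 85.7
gripper_force: 0.0
```

```bash
python3 - <<'E'
from det import *
s=read_state();print(s["eef_pos"],s["tool_rot"],s["clock"],s["qpos"])
d=cam("wrist");np.save("w3.npy",d,allow_pickle=True)
cv2.imwrite("pics/w3.png",cv2.resize(d["img"],(800,600),interpolation=cv2.INTER_CUBIC)[:,:,::-1])
for k,z in(("brass",7),("white",22),("red",12)):
    for c in blobs(d,masks(d["img"])[k],150):
        x,y,w,h,a=rect(d,c,z)
        if w<90:print(k,c.reshape(-1,2).mean(0).round()/.7,np.round([x,y,w,h,a],1))
E
```

```text
[436.24730107 -83.60047133 240.43398891] [-3.14034922e+00 -1.51743601e-04  1.81887439e+00] 7.0 [-0.12770536  0.36242202  0.33946627  2.07536045 -0.17699977  0.73188271
  0.57172787]
brass [337.14285714 485.71428571] [ 436.7 -316.7   64.2   45.7   75. ]
brass [605.71428571 420.        ] [ 672.4 -182.7   47.9   12.   -25.8]
brass [478.57142857 415.71428571] [ 544.  -201.6   63.5   45.3  -68. ]
brass [378.57142857 387.14285714] [ 451.3 -193.2   59.1   34.9   14.5]
brass [541.42857143 304.28571429] [565.3 -87.5  61.5  46.3  30. ]
white [247.14285714 275.71428571] [ 325.6 -119.6   20.4   19.9  -32.2]
white [782.85714286 271.42857143] [815.1  14.7  55.   51.8 -61.1]
white [391.42857143 264.28571429] [434.  -84.1  57.9  44.  -75.8]
white [ 41.42857143 162.85714286] [ 95.2 -55.6  81.7  28.4  88.3]
```

View pics/w3.png

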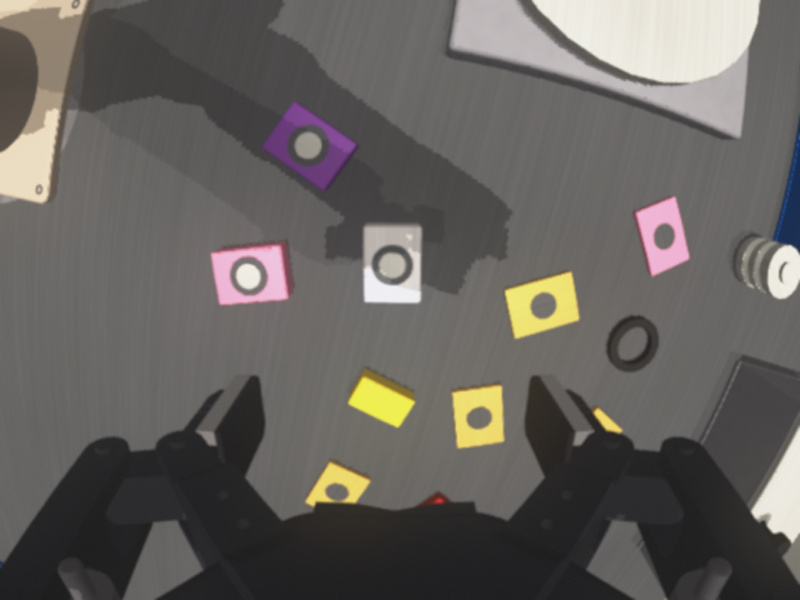

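```bash
python3 - <<'E'
from det import *
from plan import plan
d=np.load("w3.npy",allow_pickle=True).item()
cv2.imwrite("pics/w3c.png",cv2.resize(d["img"][60:330,130:500],(800,584),interpolation=cv2.INTER_CUBIC)[:,:,::-1])
print(onz(d,391.5*.7,264.5*.7,22))
plan([(434.3,-84.1,80,1.819),(434.3,-84.1,15,1.819)])
E
```

```text
[433.85685768 -83.82271588  22.        ]
to [434.3  -84.1   80.     1.82] -> -0.0001 -0.0063 0.5353 -0.0006 -0.0001 -0.0003 | rows 3.9
to [434.3  -84.1   15.     1.82] -> -0.0001 -0.0061 0.752 -0.0006 -0.0001 -0.0003 | rows 5.4
```

View pics/w3c.png

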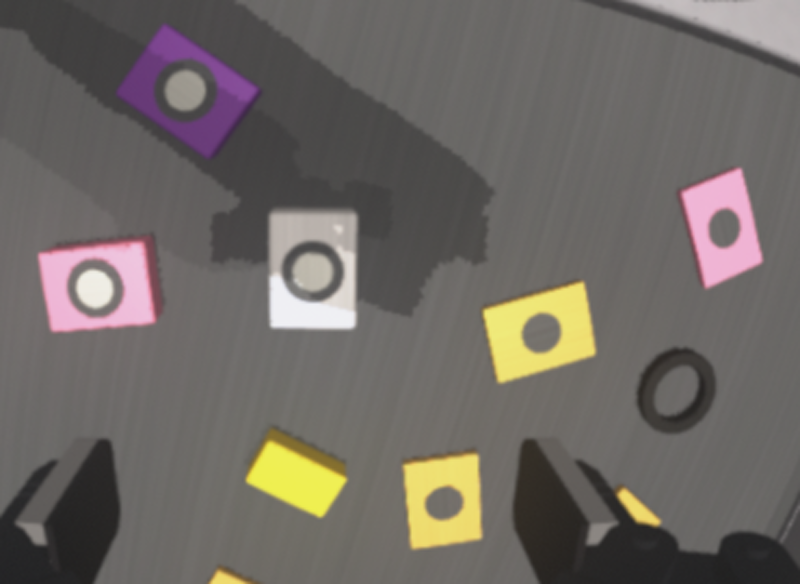

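The grey-white block with the dark bore face at (313,270) is the aluminium housing. The pink block (97,287), purple block (187,90) and pink plate (722,228) are the look-alikes. The yellow-brass plates at (540,332) and (443,500) are shims.

move_arm(
  rows="0 -0.006 0.53 0 0 0 -1;0 -0.006 0.53 0 0 0 -1;0 -0.006 0.53 0 0 0 -1;0 -0.006 0.6 0 0 0 -1;0 -0.006 0.68 0 0 0 -1;0 -0.006 0.72 0 0 0 -1;0 -0.006 0.752 0 0 0 -1;0 -0.006 0.752 0 0 0 -1;0 -0.006 0.752 0 0 0 -1",
)

```text
clock: 7.8
eef_pos: [433.2, -84.2, 13.3]
tool_rot: [-3.137, -0.0, 1.824]
force: [-1.2, 0.1, -0.2]
width: 85.1
gripper_force: 0.0
```

move_arm(
  rows="0 0 0 0 0 0 1;0 0 0 0 0 0 1;0 0 0 0 0 0 1;0 0 0 0 0 0 1;0 0 0 0 0 0 1;0 0 0 0 0 0 1;0 0 0 0 0 0 1",
)

```text
clock: 8.38
eef_pos: [435.1, -84.0, 16.5]
tool_rot: [3.139, -0.0, 1.815]
force: [-0.9, 0.4, 6.0]
width: 42.6
gripper_force: 61.5
```

```bash
python3 -c "
from plan import *
s=read_state();p=s['eef_pos']
plan([(p[0],p[1],200,1.819),(515.7,180,215,3.23),(515.7,227.6,215,3.23)])"
```

```text
to [435.09 -83.99 200.     1.82] -> 0.0002 0.0014 -0.6116 0.0014 -0.0002 -0.0023 | rows 4.4
to [515.7  180.   215.     3.23] -> 0.7889 0.4753 -0.6603 0.0013 0.0009 -0.9005 | rows 11.3
to [515.7  227.6  215.     3.23] -> 0.9428 0.5137 -0.6602 0.0013 0.0009 -0.9005 | rows 11.3
```

move_arm(
  rows="0 0 -0.1 0 0 0 1;0 0 -0.25 0 0 0 1;0 0 -0.4 0 0 0 1;0 0 -0.55 0 0 0 1;0 0 -0.66 0 0 0 1;0.94 0.51 -0.66 0 0 -0.9 1;0.94 0.51 -0.66 0 0 -0.9 1;0.94 0.51 -0.66 0 0 -0.9 1;0.94 0.51 -0.66 0 0 -0.9 1;0.94 0.51 -0.66 0 0 -0.9 1;0.94 0.51 -0.66 0 0 -0.9 1;0.94 0.51 -0.66 0 0 -0.9 1",
)

```text
clock: 9.38
eef_pos: [506.6, 200.6, 213.9]
tool_rot: [3.141, -0.0, 2.697]
force: [1.2, -0.5, -2.1]
width: 42.8
gripper_force: 62.2
```

```bash
python3 -c "
from plan import *
s=read_state();print(s['eef_pos'],s['tool_rot'])
plan([(515.7,227.6,215,3.23)])"
```

```text
[506.59620383 200.6010309  213.94883443] [ 3.14060103e+00 -4.09252387e-04  2.69693522e+00]
to [515.7  227.6  215.     3.23] -> 0.0113 0.0943 -0.0034 0.0007 -0.0001 -0.3394 | rows 4.3
```

move_arm(
  rows="0.011 0.094 -0.003 0 0 -0.339 1;0.011 0.094 -0.003 0 0 -0.339 1;0.011 0.094 -0.003 0 0 -0.339 1;0.011 0.094 -0.003 0 0 -0.339 1;0.011 0.094 -0.003 0 0 -0.339 1;0.011 0.094 -0.003 0 0 -0.339 1;0.011 0.094 -0.003 0 0 -0.339 1;0.011 0.094 -0.003 0 0 -0.339 1",
)

```text
clock: 10.05
eef_pos: [516.1, 225.1, 214.4]
tool_rot: [3.141, 0.0, -3.061]
force: [-1.0, -0.6, -1.5]
width: 42.8
gripper_force: 62.2
```

```bash
python3 - <<'E'
from plan import *
s=read_state();print(s['eef_pos'],s['tool_rot'],s["width"])
d=cam("wrist");np.save("w4.npy",d,allow_pickle=True)
cv2.imwrite("pics/w4.png",cv2.resize(d["img"],(800,600),interpolation=cv2.INTER_CUBIC)[:,:,::-1])
plan([(515.7,227.6,200,3.23),(515.7,227.6,140,3.23),(515.7,227.6,77,3.23)])
E
```

```text
[516.13978849 225.06935687 214.4193359 ] [ 3.14131306e+00  6.68361175e-06 -3.06079012e+00] 42.801335522161544
to [515.7  227.6  200.    -3.05] -> 0.0009 0.0084 0.0478 0.0001 -0.0 -0.0046 | rows 0.3
to [515.7  227.6  140.    -3.05] -> 0.0009 0.0084 0.2478 0.0001 -0.0 -0.0046 | rows 1.8
to [515.7  227.6   77.    -3.05] -> 0.0009 0.0083 0.4578 0.0001 -0.0 -0.0046 | rows 3.3
```

View pics/w4.png

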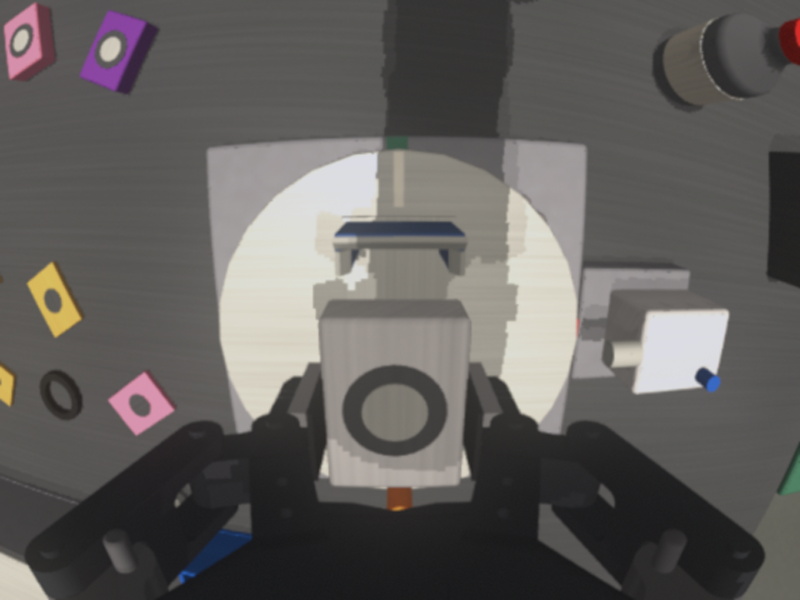

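The held housing's top face spans (320,318) to (464,487), with its bore at (395,410). The nest is ahead at (400,240).

```bash
python3 - <<'E'
from disc import *
d=np.load("w4.npy",allow_pickle=True).item()
q=[(320,318),(470,318),(464,487),(327,487)]
e=np.array([516.14,225.07]);a=np.radians(5.05);ex=np.array([np.cos(a),np.sin(a)]);ey=np.array([-ex[1],ex[0]])
for z in(215,220,225):
    P=np.array([onz(d,u*.7,v*.7,z)[:2] for u,v in q]);c=P.mean(0)
    b=onz(d,395*.7,410*.7,z)[:2]
    print(z,c,"W",np.hypot(*(P[0]-P[1])),np.hypot(*(P[2]-P[3])),"L",np.hypot(*(P[0]-P[3])),"off ex,ey",(c-e)@ex,(c-e)@ey,"bore",(b-e)@ex,(b-e)@ey)
print(axis(d,(555.6,231.2)))
s=read_state();print(s["eef_pos"],s["tool_rot"][2])
E
```

```text
215 [518.03036895 225.29625495] W 43.737338359677345 47.557731559922544 L 61.962193505026946 off ex,ey 1.9029471385541112 0.05897686064699717 bore 1.2065405949275518 -0.04334306080067285
220 [515.19205418 225.04057612] W 42.024116217620275 45.694861943476404 L 59.535091036873496 off ex,ey -0.9468561786387216 0.054133318119229945 bore -1.6159839907474725 -0.04417866042261914
225 [512.35373941 224.78489729] W 40.31089407556317 43.831992327030285 L 57.10798856871993 off ex,ey -3.7966594958314386 0.04928977559148101 bore -4.438508576422496 -0.045014260044565435
(array([555.85672784, 231.07771291]), np.float64(123.90205667882992), 117)
[516.16452946 225.11109269 214.3297659 ] -3.0604069380227963
```

move_arm(
  rows="-0.002 0.008 0.1 0 0 -0.005 1;-0.002 0.008 0.18 0 0 -0.005 1;-0.002 0.008 0.24 0 0 -0.005 1;-0.002 0.008 0.28 0 0 -0.005 1;-0.002 0.008 0.3 0 0 -0.005 1;-0.002 0.008 0.32 0 0 -0.005 1;-0.002 0.008 0.32 0 0 -0.005 1;-0.002 0.008 0.32 0 0 -0.005 1",
)

```text
clock: 10.77
eef_pos: [517.1, 227.7, 118.6]
tool_rot: [3.141, 0.001, -3.051]
force: [-0.1, 1.2, -0.9]
width: 42.9
gripper_force: 62.2
```

move_arm(
  rows="0.001 0 0.04 0 0 0 1;0.001 0 0.08 0 0 0 1;0.001 0 0.11 0 0 0 1;0.001 0 0.125 0 0 0 1;0.001 0 0.135 0 0 0 1;0.001 0 0.135 0 0 0 1;0.001 0 0.135 0 0 0 1",
)

```text
clock: 11.35
eef_pos: [516.6, 227.6, 77.8]
tool_rot: [-3.142, 0.0, -3.051]
force: [-0.0, 0.0, -1.1]
width: 42.7
gripper_force: 67.4
```

move_arm(
  rows="0 0 0.004 0 0 0 1;0 0 0.006 0 0 0 1;0 0 0.006 0 0 0 1",
)

```text
clock: 11.6
eef_pos: [516.9, 227.8, 76.6]
tool_rot: [3.141, 0.001, -3.051]
force: [-0.7, -0.6, 3.1]
width: 42.6
gripper_force: 68.0
```

move_arm(
  rows="0 0 0 0 0 0 -0.2;0 0 0 0 0 0 -1;0 0 0 0 0 0 -1;0 0 0 0 0 0 -1;0 0 0 0 0 0 -1;0 0 0 0 0 0 -1;0 0 -0.1 0 0 0 -1;0 0 -0.22 0 0 0 -1;0 0 -0.35 0 0 0 -1;0 0 -0.47 0 0 0 -1;0 0 -0.47 0 0 0 -1;0 0 -0.47 0 0 0 -1",
)

```text
clock: 12.6
eef_pos: [517.7, 228.2, 219.2]
tool_rot: [3.14, 0.004, -3.051]
force: [0.3, -0.4, 0.9]
width: 85.3
gripper_force: 0.0
```

```bash
cat > look.py <<'E'
from det import *
def look(tag,view=False):
    s=read_state();print(s["eef_pos"].round(1),s["tool_rot"].round(3),s["clock"])
    d=cam("wrist");np.save(tag+".npy",d,allow_pickle=True);im=d["img"]
    if view: cv2.imwrite(f"pics/{tag}.png",cv2.resize(im,(800,600),interpolation=cv2.INTER_CUBIC)[:,:,::-1])
    for k,z in(("brass",7),("red",12)):
        for c in blobs(d,masks(im)[k],150):
            x,y,w,h,a=rect(d,c,z)
            if w<90:print(k,c.reshape(-1,2).mean(0).round(),"xywha",np.round([x,y,w,h,a],1))
    return d
E
python3 - <<'E'
from look import *
from plan import plan
d=look("w5",True)
plan([(545,40,250,3.5),(565,-88,200,np.radians(30))])
E
```

```text
[517.7 228.2 219.2] [ 3.14   0.004 -3.051] 12.6
brass [  3. 265.] xywha [ 672.7 -183.4   47.5   19.2  -18.6]
brass [ 37. 205.] xywha [565.7 -86.7  61.3  46.7  30. ]
red [556.  26.] xywha [243.4 586.8  43.1  22.7  -3. ]
to [545.    40.   250.    -2.78] -> -0.0384 -0.6324 -0.1092 0.0005 0.0006 -0.1704 | rows 4.6
to [565.   -88.   200.    -2.62] -> -0.066 -1.0635 0.0572 0.0004 0.0007 -0.2756 | rows 7.7
```

View pics/w5.png

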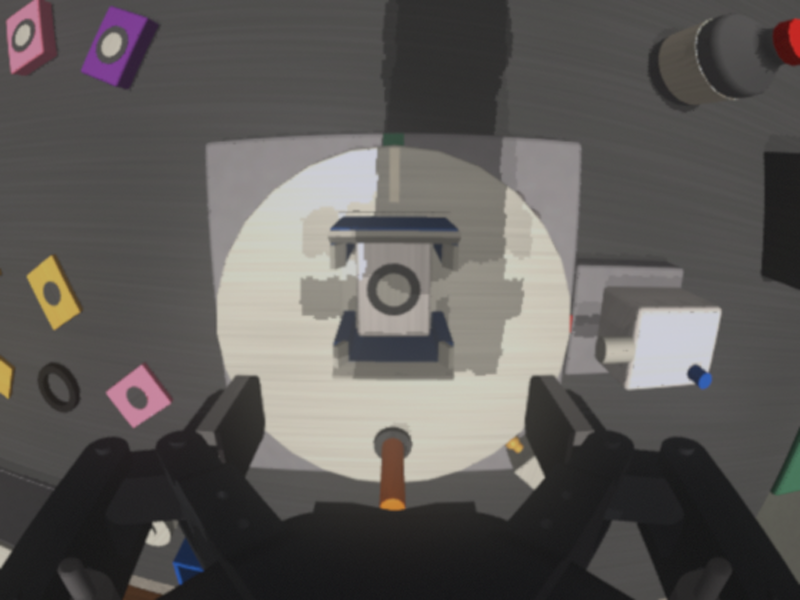

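The housing is seated flat and square in the nest, with its bore at (393,290). Next is the shim at (565,-88).

move_arm(
  rows="-0.066 -0.99 0.057 0 0 -0.275 -1;-0.066 -0.99 0.057 0 0 -0.275 -1;-0.066 -0.99 0.057 0 0 -0.275 -1;-0.066 -0.99 0.057 0 0 -0.275 -1;-0.066 -0.99 0.057 0 0 -0.275 -1;-0.066 -0.99 0.057 0 0 -0.275 -1;-0.066 -0.99 0.057 0 0 -0.275 -1;-0.066 -0.99 0.057 0 0 -0.275 -1;-0.066 -0.99 0.057 0 0 -0.275 -1;-0.066 -0.99 0.057 0 0 -0.275 -1",
)

```text
clock: 13.48
eef_pos: [561.9, -66.2, 198.2]
tool_rot: [3.139, -0.002, -2.62]
force: [0.4, 1.1, 0.2]
width: 85.4
gripper_force: 0.0
```

```bash
python3 - <<'E'
from look import *
from plan import plan
d=look("w6",True)
plan([(565.3,-87.4,80,np.radians(30)),(565.3,-87.4,15,np.radians(30))])
E
```

```text
[561.9 -66.2 198.2] [ 3.139e+00 -2.000e-03 -2.620e+00] 13.4833
brass [121. 208.] xywha [ 662.7 -205.8   60.8   47.5   64.1]
brass [252. 183.] xywha [565.7 -88.1  60.7  45.4  29.8]
brass [151. 110.] xywha [ 550.1 -216.3   45.1   32.3   24.2]
brass [211.  42.] xywha [ 460.5 -196.    58.9   31.8  -40. ]
red [72. 67.] xywha [ 548.  -330.7   59.1   43.   -33.6]
to [565.3  -87.4   80.    -2.62] -> 0.0279 -0.072 0.3947 0.0018 -0.0011 -0.0 | rows 2.9
to [565.3  -87.4   15.    -2.62] -> 0.0275 -0.0726 0.6114 0.0018 -0.0011 -0.0 | rows 4.4
```

move_arm(
  rows="0.027 -0.073 0.3 0 0 0 -1;0.027 -0.073 0.3 0 0 0 -1;0.027 -0.074 0.38 0 0 0 -1;0.027 -0.074 0.46 0 0 0 -1;0.027 -0.074 0.54 0 0 0 -1;0.027 -0.074 0.59 0 0 0 -1;0.027 -0.074 0.61 0 0 0 -1;0.027 -0.074 0.61 0 0 0 -1;0.027 -0.074 0.61 0 0 0 -1;0.027 -0.074 0.61 0 0 0 -1",
)

```text
clock: 14.37
eef_pos: [567.9, -89.0, 17.9]
tool_rot: [-3.141, 0.002, -2.618]
force: [0.2, 0.5, 1.3]
width: 85.3
gripper_force: 0.0
```

move_arm(
  rows="0 0 0 0 0 0 1;0 0 0 0 0 0 1;0 0 0 0 0 0 1;0 0 0 0 0 0 1;0 0 0 0 0 0 1;0 0 0 0 0 0 1;0 0 0 0 0 0 1;0 0 0 0 0 0 1",
)

```text
clock: 15.03
eef_pos: [567.3, -89.5, 18.0]
tool_rot: [3.142, 0.001, -2.619]
force: [-2.3, 1.5, 9.0]
width: 39.8
gripper_force: 59.2
```

```bash
python3 - <<'E'
from plan import *
s=read_state();p=s['eef_pos'];print(p,s["width"],s["force"])
plan([(*p[:2],210,s["tool_rot"][2]),(516.6,227.7,210,3.23)])
E
```

```text
[567.2872499  -89.51502668  18.04050377] 39.843605305708394 [-2.27306922  1.47313098  9.04252806]
to [567.29 -89.52 210.    -2.62] -> -0.0006 0.0 -0.6399 0.0 0.0006 0.0 | rows 4.6
to [516.6  227.7  210.    -3.05] -> -0.3817 1.0007 -0.6394 0.0002 0.0006 0.2762 | rows 9.0
```

move_arm(
  rows="0 0 0 0 0 0 0;0 0 0 0 0 0 0;0 0 0 0 0 0 -0.2;0.003 0 0.006 0 0 0 -0.2;0.003 0 0.011 0 0 0 -0.2;0.003 0 0.011 0 0 0 -0.2;0.003 0 0.011 0 0 0 -0.2",
)

```text
clock: 15.62
eef_pos: [566.0, -90.1, 13.1]
tool_rot: [3.141, -0.001, -2.619]
force: [-0.1, -0.5, -1.0]
width: 51.2
gripper_force: 0.0
```

move_arm(
  rows="0 0 0 0 0 0 1;0 0 0 0 0 0 1;0 0 0 0 0 0 1;0 0 0 0 0 0 1;0 0 0 0 0 0 1;0 0 0 0 0 0 1",
)

```text
clock: 16.12
eef_pos: [566.2, -90.1, 13.7]
tool_rot: [3.142, -0.0, -2.619]
force: [-1.3, 0.4, 5.5]
width: 42.0
gripper_force: 61.2
```

move_arm(
  rows="0 0 -0.1 0 0 0 1;0 0 -0.25 0 0 0 1;0 0 -0.4 0 0 0 1;0 0 -0.55 0 0 0 1;0 0 -0.65 0 0 0 1;-0.38 0.98 -0.65 0 0 0.276 1;-0.38 0.98 -0.65 0 0 0.276 1;-0.38 0.98 -0.65 0 0 0.276 1;-0.38 0.98 -0.65 0 0 0.276 1;-0.38 0.98 -0.65 0 0 0.276 1;-0.38 0.98 -0.65 0 0 0.276 1;-0.38 0.98 -0.65 0 0 0.276 1",
)

```text
clock: 17.12
eef_pos: [521.0, 200.4, 208.0]
tool_rot: [-3.141, -0.001, -3.052]
force: [0.5, 0.1, -1.2]
width: 41.9
gripper_force: 61.7
```

```bash
python3 - <<'E'
from plan import *
s=read_state();print(s['eef_pos'],s["width"])
plan([(516.5,227.7,200,3.23),(516.5,227.7,140,3.23)])
E
```

```text
[520.96745899 200.41030287 207.99274088] 41.93905662147736
to [516.5  227.7  200.    -3.05] -> 0.0067 0.0919 0.0266 -0.0001 -0.0003 0.0005 | rows 0.7
to [516.5  227.7  140.    -3.05] -> 0.0066 0.092 0.2266 -0.0001 -0.0003 0.0005 | rows 1.8
```

move_arm(
  rows="0.007 0.092 0.02 0 0 0 1;0.007 0.092 0.02 0 0 0 1;0.007 0.092 0.02 0 0 0 1;0.007 0.092 0.1 0 0 0 1;0.007 0.092 0.18 0 0 0 1;0.007 0.092 0.225 0 0 0 1;0.007 0.092 0.225 0 0 0 1;0.007 0.092 0.225 0 0 0 1;0.007 0.092 0.225 0 0 0 1",
)

```text
clock: 17.87
eef_pos: [518.5, 224.5, 141.9]
tool_rot: [-3.141, 0.002, -3.054]
force: [-0.2, 0.6, -1.8]
width: 41.7
gripper_force: 61.7
```

```bash
cat > held.py <<'E'
from look import *
from plan import plan
def held(tag,zoff,col="brass",target=None):
    """centre of the held part's disc/outline in nest axes relative to the TCP"""
    s=read_state();e=s["eef_pos"];d=cam("wrist");np.save(tag+".npy",d,allow_pickle=True)
    a=s["tool_rot"][2]+np.pi;ex=np.array([np.cos(a),np.sin(a)]);ey=np.array([-ex[1],ex[0]])
    cs=[c for c in blobs(d,masks(d["img"])[col],800)]
    for c in cs:
        x,y,w,h,an=rect(d,c,e[2]+zoff)
        if np.hypot(x-e[0],y-e[1])<40: v=np.array([x,y])-e[:2];print("held wh",round(w,1),round(h,1),"ang-tool",round((an-np.degrees(a)+90)%180-90,1),"off ex",round(v@ex,1),"ey",round(v@ey,1),"c",round(x,1),round(y,1))
    print("tcp",e.round(1),"w",round(s["width"],1))
E
python3 - <<'E'
from held import *
held("h1",-6.7)
plan([(516,227.7,140,3.23),(516,227.7,96.5,3.23)])
E
```

```text
held wh 60.5 43.8 ang-tool 0.2 off ex -0.5 ey -0.4 c 518.0 224.1
tcp [518.5 224.5 141.9] w 41.7
to [516.   227.7  140.    -3.05] -> 0.0076 0.0102 0.0071 0.0002 0.0014 -0.0005 | rows 0.1
to [516.   227.7   96.5   -3.05] -> 0.008 0.0101 0.1521 0.0002 0.0014 -0.0005 | rows 1.1
```

move_arm(
  rows="0.007 0.011 0 0 0.001 0 1;0.007 0.011 0 0 0.001 0 1;0.007 0.011 0.03 0 0.001 0 1;0.007 0.011 0.06 0 0.001 0 1;0.007 0.011 0.09 0 0.001 0 1;0.007 0.011 0.12 0 0.001 0 1;0.007 0.011 0.14 0 0.001 0 1;0.007 0.011 0.15 0 0.001 0 1;0.007 0.011 0.15 0 0.001 0 1;0.007 0.011 0.15 0 0.001 0 1",
)

```text
clock: 18.75
eef_pos: [514.8, 228.3, 95.7]
tool_rot: [-3.141, -0.002, -3.053]
force: [-0.1, -0.8, -0.3]
width: 42.0
gripper_force: 61.9
```

move_arm(
  rows="-0.003 0 0.003 0 0 0 1;-0.003 0 0.003 0 0 0 1;-0.003 0 0.003 0 0 0 -0.2;-0.003 0 0.003 0 0 0 -1;-0.003 0 0.003 0 0 0 -1;-0.003 0 0.003 0 0 0 -1;-0.003 0 -0.1 0 0 0 -1;-0.003 0 -0.22 0 0 0 -1;-0.003 0 -0.35 0 0 0 -1;-0.003 0 -0.42 0 0 0 -1;-0.003 0 -0.42 0 0 0 -1;-0.003 0 -0.42 0 0 0 -1",
)

```text
clock: 19.75
eef_pos: [516.7, 229.2, 223.0]
tool_rot: [3.14, 0.001, -3.052]
force: [0.3, 0.4, -0.3]
width: 85.5
gripper_force: 0.0
```

```bash
cat > nestchk.py <<'E'
from held import *
def chk(tag,z,col="brass",view=False):
    s=read_state();d=look(tag,view)
    for c in blobs(d,masks(d["img"])[col],100):
        x,y,w,h,a=rect(d,c,z)
        if np.hypot(x-515.8,y-227.6)<40: print("IN NEST z",z,np.round([x,y,w,h,a],1))
E
python3 - <<'E'
from nestchk import *
chk("w7",89)
s=read_state();plan([(560,40,230,np.radians(-68)),(545,-60,215,np.radians(-68))])
E
```

```text
[516.7 229.2 223. ] [ 3.140e+00  1.000e-03 -3.052e+00] 19.75
brass [  4. 264.] xywha [ 671.8 -184.6   47.7   24.   -18.4]
brass [274. 204.] xywha [538.2 230.5  75.5  57.9   5.3]
red [554.  28.] xywha [245.9 587.   46.9  33.9  -2.8]
IN NEST z 89 [516.2 228.5  57.5  44.1   5.3]
to [560.    40.   230.    -4.33] -> -0.0909 -0.6402 -0.0281 -0.0006 -0.0012 0.8124 | rows 10.2
to [545.   -60.   215.    -4.33] -> -0.0115 -0.9678 0.0219 -0.0006 -0.0012 0.8124 | rows 10.2
```

move_arm(
  rows="-0.012 -0.968 0.02 0 0 0.812 -1;-0.012 -0.968 0.02 0 0 0.812 -1;-0.012 -0.968 0.02 0 0 0.812 -1;-0.012 -0.968 0.02 0 0 0.812 -1;-0.012 -0.968 0.02 0 0 0.812 -1;-0.012 -0.968 0.02 0 0 0.812 -1;-0.012 -0.968 0.02 0 0 0.812 -1;-0.012 -0.968 0.02 0 0 0.812 -1;-0.012 -0.968 0.02 0 0 0.812 -1;-0.012 -0.968 0.02 0 0 0.812 -1;-0.012 -0.968 0.02 0 0 0.812 -1",
)

```text
clock: 20.72
eef_pos: [544.3, -60.4, 213.9]
tool_rot: [-3.136, -0.001, 1.95]
force: [0.2, 0.4, 1.4]
width: 85.0
gripper_force: 0.0
```

```bash
python3 - <<'E'
from nestchk import *
d=look("w8",True)
plan([(544.5,-202,200,np.radians(-68))])
E
```

```text
[544.3 -60.4 213.9] [-3.136e+00 -1.000e-03  1.950e+00] 20.7167
brass [321. 327.] xywha [ 662.8 -205.1   61.8   47.8   64. ]
brass [234. 295.] xywha [ 544.6 -201.4   62.6   45.4  -67.6]
brass [154. 258.] xywha [ 437.3 -192.6   51.    22.8   36.4]
red [202. 357.] xywha [ 535.2 -311.    27.5   18.1   56.1]
to [ 544.5  -202.    200.      1.95] -> -0.4387 -0.1764 0.0475 -0.0033 -0.0007 -0.0006 | rows 3.4
```

move_arm(
  rows="-0.438 -0.176 0.2 0 0 0 -1;-0.438 -0.176 0.2 0 0 0 -1;-0.438 -0.176 0.2 0 0 0 -1;-0.438 -0.176 0.2 0 0 0 -1;-0.438 -0.176 0.3 0 0 0 -0.3;-0.438 -0.176 0.3 0 0 0 -0.3;-0.438 -0.176 0.3 0 0 0 -0.3",
)

```text
clock: 21.35
eef_pos: [544.2, -200.8, 124.2]
tool_rot: [-3.137, -0.004, 1.957]
force: [0.3, 0.1, 0.8]
width: 55.7
gripper_force: 0.0
```

```bash
python3 - <<'E'
from nestchk import *
d=look("w9"); print(read_state()["width"])
plan([(544.6,-201.6,13.5,np.radians(-67.8))])
E
```

```text
[ 544.2 -200.8  124.2] [-3.137 -0.004  1.957] 21.35
brass [124. 277.] xywha [ 437.5 -317.3   64.6   44.8   75.3]
brass [400. 263.] xywha [ 662.9 -204.7   58.    47.8   64.2]
brass [276. 212.] xywha [ 544.4 -202.5   60.1   44.8  -67.8]
brass [179. 173.] xywha [ 452.1 -203.2   54.5   36.9  -14.7]
red [230. 335.] xywha [ 547.9 -331.    59.7   44.5  -33.4]
55.407381563633706
to [ 544.6  -201.6    13.5     1.96] -> -0.0021 -0.0021 0.3733 -0.0017 -0.0014 -0.0006 | rows 2.7
```

move_arm(
  rows="-0.004 -0.002 0.1 -0.002 -0.001 0 -0.3;-0.004 -0.002 0.2 -0.002 -0.001 0 -0.3;-0.004 -0.002 0.28 -0.002 -0.001 0 -0.3;-0.004 -0.002 0.34 -0.002 -0.001 0 -0.3;-0.004 -0.002 0.368 -0.002 -0.001 0 -0.3;-0.004 -0.002 0.368 -0.002 -0.001 0 -0.3;-0.004 -0.002 0.368 -0.002 -0.001 0 -0.3;-0.004 -0.002 0.368 -0.002 -0.001 0 -0.3",
)

```text
clock: 22.07
eef_pos: [546.5, -203.5, 17.2]
tool_rot: [3.138, 0.003, 1.956]
force: [0.3, 0.1, 0.5]
width: 55.6
gripper_force: 0.0
```

move_arm(
  rows="0 0 0.006 0 0 0 -0.3;0 0 0.006 0 0 0 -0.3;0 0 0.006 0 0 0 -0.3",
)

```text
clock: 22.32
eef_pos: [545.7, -203.2, 14.5]
tool_rot: [3.139, 0.002, 1.955]
force: [0.4, -0.4, -0.4]
width: 55.7
gripper_force: 0.0
```

move_arm(
  rows="0 0 0.002 0 0 0 1;0 0 0.002 0 0 0 1;0 0 0.002 0 0 0 1;0 0 0.002 0 0 0 1;0 0 0.002 0 0 0 1;0 0 0.002 0 0 0 1;0 0 0.002 0 0 0 1",
)

```text
clock: 22.9
eef_pos: [545.6, -203.3, 14.0]
tool_rot: [3.139, 0.001, 1.955]
force: [-0.6, -0.6, 6.7]
width: 42.1
gripper_force: 60.3
```

```bash
python3 - <<'E'
from plan import *
s=read_state();p=s['eef_pos']
plan([(*p[:2],210,s["tool_rot"][2]),(520,80,210,3.23)])
E
```

```text
to [ 545.61 -203.32  210.      1.96] -> -0.0008 0.0016 -0.6532 0.0016 0.0008 0.0 | rows 4.7
to [520.    80.   210.     3.23] -> 0.9067 0.2765 -0.6537 0.0009 0.0017 -0.8117 | rows 10.2
```

move_arm(
  rows="0 0 -0.1 0 0 0 1;0 0 -0.25 0 0 0 1;0 0 -0.4 0 0 0 1;0 0 -0.55 0 0 0 1;0 0 -0.65 0 0 0 1;0.907 0.276 -0.65 0 0 -0.81 1;0.907 0.276 -0.65 0 0 -0.81 1;0.907 0.276 -0.65 0 0 -0.81 1;0.907 0.276 -0.65 0 0 -0.81 1;0.907 0.276 -0.65 0 0 -0.81 1;0.907 0.276 -0.65 0 0 -0.81 1;0.907 0.276 -0.65 0 0 -0.81 1",
)

```text
clock: 23.9
eef_pos: [518.7, 83.6, 207.9]
tool_rot: [3.14, 0.001, 2.838]
force: [1.0, 0.7, -0.9]
width: 41.8
gripper_force: 61.8
```

```bash
python3 - <<'E'
from plan import *
s=read_state();print(s["eef_pos"])
plan([(516.3,227.7,205,3.23)])
E
```

```text
[518.65431224  83.62449936 207.94470578]
to [516.3  227.7  205.     3.23] -> 0.151 0.456 0.0102 0.0006 0.0007 -0.2495 | rows 3.5
```

move_arm(
  rows="0.151 0.456 0.01 0 0 -0.25 1;0.151 0.456 0.01 0 0 -0.25 1;0.151 0.456 0.01 0 0 -0.25 1;0.151 0.456 0.01 0 0 -0.25 1;0.151 0.456 0.01 0 0 -0.25 1;0.151 0.456 0.08 0 0 -0.25 1;0.151 0.456 0.15 0 0 -0.25 1;0.151 0.456 0.19 0 0 -0.25 1;0.151 0.456 0.19 0 0 -0.25 1;0.151 0.456 0.19 0 0 -0.25 1;0.151 0.456 0.19 0 0 -0.25 1",
)

```text
clock: 24.82
eef_pos: [519.3, 223.7, 151.7]
tool_rot: [-3.141, 0.003, -3.062]
force: [0.8, 0.5, -1.5]
width: 41.9
gripper_force: 61.8
```

```bash
python3 - <<'E'
from held import *
held("h2",-7)
plan([(516.3,227.9,140,3.23),(516.3,227.9,103,3.23)])
E
```

```text
held wh 60.3 43.8 ang-tool -0.0 off ex -1.8 ey -0.3 c 517.6 223.2
held wh 31.3 10.2 ang-tool -89.9 off ex -37.0 ey 3.2 c 482.2 223.9
tcp [519.3 223.7 151.7] w 41.9
to [516.3  227.9  140.    -3.05] -> 0.0097 0.0142 0.0399 -0.0002 0.0023 -0.0052 | rows 0.3
to [516.3  227.9  103.    -3.05] -> 0.0101 0.0142 0.1633 -0.0002 0.0023 -0.0052 | rows 1.2
```

move_arm(
  rows="0.006 0.014 0 0 0.002 -0.005 1;0.006 0.014 0 0 0.002 -0.005 1;0.006 0.014 0 0 0.002 -0.005 1;0.006 0.014 0.04 0 0.002 -0.005 1;0.006 0.014 0.08 0 0.002 -0.005 1;0.006 0.014 0.11 0 0.002 -0.005 1;0.006 0.014 0.14 0 0.002 -0.005 1;0.006 0.014 0.155 0 0.002 -0.005 1;0.006 0.014 0.16 0 0.002 -0.005 1;0.006 0.014 0.16 0 0.002 -0.005 1;0.006 0.014 0.16 0 0.002 -0.005 1",
)

```text
clock: 25.78
eef_pos: [515.9, 228.0, 103.1]
tool_rot: [-3.141, -0.003, -3.053]
force: [-3.3, -0.5, 4.1]
width: 41.5
gripper_force: 62.4
```

move_arm(
  rows="-0.005 0 0 0 0 0 1;-0.005 0 0 0 0 0 1;-0.005 0 0 0 0 0 1;-0.005 0 0.002 0 0 0 -0.2;-0.005 0 0.002 0 0 0 -1;-0.005 0 0.002 0 0 0 -1;-0.005 0 0.002 0 0 0 -1;-0.005 0 -0.1 0 0 0 -1;-0.005 0 -0.22 0 0 0 -1;-0.005 0 -0.35 0 0 0 -1;-0.005 0 -0.4 0 0 0 -1;-0.005 0 -0.4 0 0 0 -1",
)

```text
clock: 26.78
eef_pos: [521.1, 229.2, 227.2]
tool_rot: [3.139, 0.007, -3.053]
force: [-0.2, 0.0, -0.9]
width: 85.4
gripper_force: 0.0
```

```bash
python3 - <<'E'
from nestchk import *
chk("w10",96)
plan([(600,-65,215,np.radians(64))])
E
```

```text
[521.1 229.2 227.2] [ 3.139  0.007 -3.053] 26.7833
brass [  5. 260.] xywha [ 670.9 -188.1   47.5   26.9  -25.1]
brass [275. 198.] xywha [539.3 230.4  80.3  59.3   5.1]
red [552.  24.] xywha [245.3 588.8  46.2  38.5  -2.9]
IN NEST z 96 [516.4 228.2  59.8  44.2   5.1]
to [600.   -65.   215.    -2.02] -> -0.1797 -1.0 0.0324 -0.0003 0.0022 -0.6544 | rows 8.2
```

```bash
python3 - <<'E'
from h import *
d=np.load("side0.npy",allow_pickle=True).item()
for u,v in((530,318),(607,397)): print(onz(d,u*.7,v*.7,0))
for u,v in((538,277),(617,350)): print("top", [onz(d,u*.7,v*.7,z)[:2].round() for z in (60,80,100)])
from plan import plan
plan([(600,-65,215,np.radians(124.5)),(620,-200,215,np.radians(64))])
E
```

```text
[817.3577783  -97.33445194   0.        ]
[ 814.30803807 -332.02044526    0.        ]
top [array([864., -49.]), array([845., -66.]), array([827., -83.])]
top [array([ 862., -285.]), array([ 844., -296.]), array([ 826., -307.])]
to [600.   -65.   215.    -4.11] -> -0.1797 -1.0 0.0324 0.0018 0.0013 0.6734 | rows 8.5
to [ 620.   -200.    215.     -2.02] -> -0.206 -1.4541 0.0319 -0.0003 0.0022 -0.6544 | rows 10.6
```

move_arm(
  rows="-0.18 -1 0.03 0 0 0.673 -1;-0.18 -1 0.03 0 0 0.673 -1;-0.18 -1 0.03 0 0 0.673 -1;-0.18 -1 0.03 0 0 0.673 -1;-0.18 -1 0.03 0 0 0.673 -1;-0.18 -1 0.03 0 0 0.673 -1;-0.18 -1 0.03 0 0 0.673 -1;-0.18 -1 0.03 0 0 0.673 -1;-0.18 -1 0.03 0 0 0.673 -1;-0.18 -1 0.03 0 0 0.673 -1",
)

```text
clock: 27.67
eef_pos: [597.8, -67.3, 212.1]
tool_rot: [-3.137, -0.001, 2.169]
force: [0.9, 1.0, 1.1]
width: 85.5
gripper_force: 0.0
```

```bash
python3 - <<'E'
from nestchk import *
d=look("w11")
plan([(662.8,-205,130,np.radians(64.1))])
E
```

```text
[597.8 -67.3 212.1] [-3.137e+00 -1.000e-03  2.169e+00] 27.6667
brass [258. 310.] xywha [ 663.  -205.    62.    47.1   64.3]
brass [ 74. 275.] xywha [ 437.9 -316.2   66.    45.2   75.3]
brass [116. 215.] xywha [ 452.1 -203.2   53.1   41.7  -16.5]
to [ 662.8  -205.    130.      1.12] -> -0.5059 -0.0839 0.2735 -0.0029 0.0002 0.6716 | rows 8.4
```

move_arm(
  rows="-0.506 -0.084 0.1 -0.003 0 0.672 -1;-0.506 -0.084 0.1 -0.003 0 0.672 -1;-0.506 -0.084 0.1 -0.003 0 0.672 -1;-0.506 -0.084 0.1 -0.003 0 0.672 -1;-0.506 -0.084 0.15 -0.003 0 0.672 -1;-0.506 -0.084 0.2 -0.003 0 0.672 -0.3;-0.506 -0.084 0.27 -0.003 0 0.672 -0.3;-0.506 -0.084 0.27 -0.003 0 0.672 -0.3;-0.506 -0.084 0.27 -0.003 0 0.672 -0.3;-0.506 -0.084 0.27 -0.003 0 0.672 -0.3",
)

```text
clock: 28.55
eef_pos: [663.4, -203.0, 131.1]
tool_rot: [3.142, -0.001, 1.12]
force: [0.2, -0.0, -0.1]
width: 55.4
gripper_force: 0.0
```

```bash
python3 - <<'E'
from nestchk import *
d=look("w12",True)
plan([(663,-205,13.5,np.radians(64.2))])
E
```

```text
[ 663.4 -203.   131.1] [ 3.142e+00 -1.000e-03  1.120e+00] 28.55
brass [147. 380.] xywha [ 441.9 -323.8   75.    32.    26.6]
brass [ 91. 287.] xywha [ 452.  -198.5   65.    28.4  -14.8]
brass [279. 210.] xywha [ 664.3 -206.2   59.9   44.7   64.2]
to [ 663.   -205.     13.5     1.12] -> -0.0062 -0.0001 0.3941 0.0007 -0.0008 0.001 | rows 2.8
```

move_arm(
  rows="-0.007 0.004 0.1 0 0 0 -0.3;-0.007 0.004 0.2 0 0 0 -0.3;-0.007 0.004 0.28 0 0 0 -0.3;-0.007 0.004 0.34 0 0 0 -0.3;-0.007 0.004 0.38 0 0 0 -0.3;-0.007 0.004 0.391 0 0 0 -0.3;-0.007 0.004 0.391 0 0 0 -0.3;-0.007 0.004 0.391 0 0 0 -0.3;-0.007 0.004 0.391 0 0 0 -0.3",
)

```text
clock: 29.35
eef_pos: [665.4, -208.0, 17.5]
tool_rot: [3.136, -0.001, 1.118]
force: [1.1, -0.1, 0.8]
width: 55.6
gripper_force: 0.0
```

move_arm(
  rows="0.003 0 0.01 0.002 0 0 -0.3;0.003 0 0.01 0.002 0 0 -0.3;0.003 0 0.01 0.002 0 0 -0.3",
)

```text
clock: 29.6
eef_pos: [665.1, -206.4, 13.1]
tool_rot: [3.141, -0.001, 1.118]
force: [-0.3, 0.1, 0.6]
width: 55.9
gripper_force: 0.0
```

move_arm(
  rows="0 0 0 0 0 0 1;0 0 0 0 0 0 1;0 0 0 0 0 0 1;0 0 0 0 0 0 1;0 0 0 0 0 0 1;0 0 0 0 0 0 1",
)

```text
clock: 30.1
eef_pos: [665.1, -206.8, 13.5]
tool_rot: [3.141, -0.001, 1.118]
force: [-1.6, -0.6, 4.8]
width: 41.8
gripper_force: 61.5
```

```bash
python3 - <<'E'
from plan import *
s=read_state();p=s['eef_pos'];print(p)
plan([(*p[:2],210,s["tool_rot"][2]),(590,20,210,np.radians(124))])
E
```

```text
[ 665.13325953 -206.83789594   13.51504163]
to [ 665.13 -206.84  210.      1.12] -> 0.0008 0.0005 -0.6549 0.0005 -0.0008 -0.0 | rows 4.7
to [590.    20.   210.     2.16] -> 0.5711 -0.5555 -0.6547 0.0009 -0.0004 -0.6661 | rows 8.4
```

move_arm(
  rows="0 0 -0.1 0 0 0 1;0 0 -0.25 0 0 0 1;0 0 -0.4 0 0 0 1;0 0 -0.55 0 0 0 1;0 0 -0.65 0 0 0 1;0.571 -0.555 -0.65 0 0 -0.666 1;0.571 -0.555 -0.65 0 0 -0.666 1;0.571 -0.555 -0.65 0 0 -0.666 1;0.571 -0.555 -0.65 0 0 -0.666 1;0.571 -0.555 -0.65 0 0 -0.666 1;0.571 -0.555 -0.65 0 0 -0.666 1;0.571 -0.555 -0.65 0 0 -0.666 1",
)

```text
clock: 31.1
eef_pos: [587.3, 30.2, 206.2]
tool_rot: [-3.14, -0.009, 2.01]
force: [0.1, 1.7, -1.4]
width: 41.6
gripper_force: 61.4
```

```bash
python3 - <<'E'
from plan import *
s=read_state();print(s["eef_pos"],s["width"])
plan([(516.9,227.8,205,3.23)])
E
```

```text
[587.27562272  30.15737444 206.16954488] 41.62944749521301
to [516.9  227.8  205.     3.23] -> 0.696 0.0675 0.0103 0.0029 -0.0056 -0.777 | rows 9.8
```

move_arm(
  rows="0.696 0.067 0.01 0 0 -0.777 1;0.696 0.067 0.01 0 0 -0.777 1;0.696 0.067 0.01 0 0 -0.777 1;0.696 0.067 0.01 0 0 -0.777 1;0.696 0.067 0.01 0 0 -0.777 1;0.696 0.067 0.01 0 0 -0.777 1;0.696 0.067 0.01 0 0 -0.777 1;0.696 0.067 0.01 0 0 -0.777 1;0.696 0.067 0.01 0 0 -0.777 1;0.696 0.067 0.1 0 0 -0.777 1;0.696 0.067 0.17 0 0 -0.777 1;0.696 0.067 0.17 0 0 -0.777 1",
)

```text
clock: 32.1
eef_pos: [519.8, 218.1, 153.5]
tool_rot: [-3.141, -0.007, -3.07]
force: [-1.3, 0.1, -1.1]
width: 41.8
gripper_force: 61.4
```

move_arm(
  rows="0 0 0 0 0 0 1;0 0 0 0 0 0 1",
)

```text
clock: 32.27
eef_pos: [523.4, 218.7, 157.8]
tool_rot: [3.141, 0.001, -3.071]
force: [0.2, -0.2, -1.2]
width: 42.0
gripper_force: 61.5
```

```bash
python3 - <<'E'
from held import *
held("h3",-6.5)
plan([(517,228,150,3.23),(517,228,110,3.23)])
E
```

```text
held wh 75.5 44.6 ang-tool -0.1 off ex -8.5 ey 0.2 c 514.9 218.2
tcp [523.4 218.7 157.8] w 42.0
to [517.   228.   150.    -3.05] -> 0.0202 0.0319 0.0272 0.0007 0.0015 -0.0109 | rows 0.3
to [517.   228.   110.    -3.05] -> 0.0205 0.0318 0.1605 0.0007 0.0015 -0.0109 | rows 1.2
```

move_arm(
  rows="0.021 0.032 0 0 0.001 -0.011 1;0.021 0.032 0 0 0.001 -0.011 1;0.021 0.032 0.04 0 0.001 -0.011 1;0.021 0.032 0.06 0 0.001 -0.011 1;0.021 0.032 0.06 0 0.001 -0.011 1;0.021 0.032 0.06 0 0.001 -0.011 1",
)

```text
clock: 32.82
eef_pos: [515.6, 228.2, 139.1]
tool_rot: [3.141, -0.002, -3.052]
force: [0.3, -0.2, -1.5]
width: 41.8
gripper_force: 61.5
```

```bash
python3 - <<'E'
from held import *
held("h4",-6.5)
plan([(516.5,228,110,3.23)])
E
```

```text
held wh 66.3 43.8 ang-tool 0.1 off ex -3.4 ey -0.3 c 512.2 227.6
tcp [515.6 228.2 139.1] w 41.8
to [516.5  228.   110.    -3.05] -> -0.0019 -0.0006 0.0981 0.0007 -0.0005 0.0004 | rows 0.7
```

move_arm(
  rows="-0.002 0 0.02 0 0 0 1;-0.002 0 0.05 0 0 0 1;-0.002 0 0.075 0 0 0 1;-0.002 0 0.09 0 0 0 1;-0.002 0 0.098 0 0 0 1;-0.002 0 0.098 0 0 0 1;-0.002 0 0.098 0 0 0 1;-0.002 0 0.098 0 0 0 1",
)

```text
clock: 33.53
eef_pos: [516.5, 228.0, 109.5]
tool_rot: [3.141, -0.001, -3.053]
force: [0.6, 0.6, -1.2]
width: 41.9
gripper_force: 61.5
```

move_arm(
  rows="0 0 0.002 0 0 0 1;0 0 0.002 0 0 0 1;0 0 0.002 0 0 0 -0.2;0 0 0.002 0 0 0 -1;0 0 0.002 0 0 0 -1;0 0 0.002 0 0 0 -1;0 0 0.002 0 0 0 -1;0 0 -0.1 0 0 0 -1;0 0 -0.22 0 0 0 -1;0 0 -0.35 0 0 0 -1;0 0 -0.38 0 0 0 -1;0 0 -0.38 0 0 0 -1",
)

```text
clock: 34.53
eef_pos: [518.7, 228.6, 227.1]
tool_rot: [3.138, 0.005, -3.052]
force: [-0.7, -0.5, -1.0]
width: 85.4
gripper_force: 0.0
```

```bash
python3 - <<'E'
from nestchk import *
chk("w13",103)
plan([(470,-50,220,np.radians(130))])
E
```

```text
[518.7 228.6 227.1] [ 3.138  0.005 -3.052] 34.5333
brass [275. 204.] xywha [542.4 230.7  83.2  61.2   4.9]
red [552.  27.] xywha [246.6 587.9  46.5  40.7  -2.6]
IN NEST z 103 [516.2 228.1  60.3  44.3   4.9]
to [470.   -50.   220.    -4.01] -> 0.2395 -0.9103 0.0139 0.0019 0.0002 0.6125 | rows 7.7
```

move_arm(
  rows="0.24 -0.91 0.014 0 0 0.612 -1;0.24 -0.91 0.014 0 0 0.612 -1;0.24 -0.91 0.014 0 0 0.612 -1;0.24 -0.91 0.014 0 0 0.612 -1;0.24 -0.91 0.014 0 0 0.612 -1;0.24 -0.91 0.014 0 0 0.612 -1;0.24 -0.91 0.014 0 0 0.612 -1;0.24 -0.91 0.014 0 0 0.612 -1;0.24 -0.91 0.014 0 0 0.612 -1",
)

```text
clock: 35.33
eef_pos: [467.6, -52.3, 218.1]
tool_rot: [-3.138, -0.002, 2.262]
force: [0.2, 0.5, -1.3]
width: 85.5
gripper_force: 0.0
```

```bash
python3 - <<'E'
from nestchk import *
d=look("w14",True)
plan([(437.5,-317,130,np.radians(75.3))])
E
```

```text
[467.6 -52.3 218.1] [-3.138e+00 -2.000e-03  2.262e+00] 35.3333
brass [194. 271.] xywha [ 457.2 -194.9   55.5   22.6  -12.2]
brass [509.  23.] xywha [555.1 308.8  83.4  80.5   5.7]
to [ 437.5  -317.    130.      1.31] -> -0.6156 -0.6486 0.2932 -0.0025 -0.001 0.6081 | rows 7.6
```

move_arm(
  rows="-0.615 -0.648 0.1 -0.002 -0.001 0.608 -1;-0.615 -0.648 0.1 -0.002 -0.001 0.608 -1;-0.615 -0.648 0.1 -0.002 -0.001 0.608 -1;-0.615 -0.648 0.1 -0.002 -0.001 0.608 -1;-0.615 -0.648 0.1 -0.002 -0.001 0.608 -1;-0.615 -0.648 0.1 -0.002 -0.001 0.608 -1;-0.615 -0.648 0.2 -0.002 -0.001 0.608 -1;-0.615 -0.648 0.25 -0.002 -0.001 0.608 -0.3;-0.615 -0.648 0.25 -0.002 -0.001 0.608 -0.3;-0.615 -0.648 0.25 -0.002 -0.001 0.608 -0.3;-0.615 -0.648 0.25 -0.002 -0.001 0.608 -0.3",
)

```text
clock: 36.3
eef_pos: [439.7, -315.2, 144.2]
tool_rot: [3.14, -0.001, 1.32]
force: [0.4, -0.2, 1.1]
width: 55.4
gripper_force: 0.0
```

```bash
python3 - <<'E'
from nestchk import *
d=look("w15",True)
plan([(437.5,-317,13.5,np.radians(75.3))])
E
```

```text
[ 439.7 -315.2  144.2] [ 3.14e+00 -1.00e-03  1.32e+00] 36.3
brass [274. 209.] xywha [ 436.8 -318.9   61.    44.8   75.5]
brass [257.  67.] xywha [ 453.7 -200.8   52.5   34.1  -14.4]
red [399. 194.] xywha [ 547.4 -331.8   59.5   42.7  -33.4]
to [ 437.5  -317.     13.5     1.31] -> -0.0077 -0.0078 0.4375 0.0019 -0.0008 0.0033 | rows 3.1
```

move_arm(
  rows="-0.01 -0.006 0.1 0.002 0 0.003 -0.3;-0.01 -0.006 0.22 0.002 0 0.003 -0.3;-0.01 -0.006 0.32 0.002 0 0.003 -0.3;-0.01 -0.006 0.38 0.002 0 0.003 -0.3;-0.01 -0.006 0.42 0.002 0 0.003 -0.3;-0.01 -0.006 0.433 0.002 0 0.003 -0.3;-0.01 -0.006 0.433 0.002 0 0.003 -0.3;-0.01 -0.006 0.433 0.002 0 0.003 -0.3;-0.01 -0.006 0.433 0.002 0 0.003 -0.3;-0.01 -0.006 0.433 0.002 0 0.003 -0.3;-0.01 -0.006 0.433 0.002 0 0.003 -0.3",
)

```text
clock: 37.27
eef_pos: [437.1, -319.2, 15.1]
tool_rot: [3.141, -0.0, 1.31]
force: [-0.8, 0.7, -0.2]
width: 55.5
gripper_force: 0.0
```

move_arm(
  rows="0.002 0 0.005 0 0 0 -0.3;0.002 0 0.005 0 0 0 1;0.002 0 0.005 0 0 0 1;0.002 0 0.005 0 0 0 1;0.002 0 0.005 0 0 0 1;0.002 0 0.005 0 0 0 1;0.002 0 0.005 0 0 0 1;0.002 0 0.005 0 0 0 1",
)

```text
clock: 37.93
eef_pos: [436.9, -318.2, 13.3]
tool_rot: [-3.141, -0.001, 1.31]
force: [-0.8, 0.7, 5.8]
width: 41.8
gripper_force: 60.8
```

```bash
python3 - <<'E'
from plan import *
s=read_state();p=s['eef_pos'];print(p)
plan([(*p[:2],210,s["tool_rot"][2]),(470,-60,215,np.radians(130))])
E
```

```text
[ 436.90531224 -318.23600035   13.25701651]
to [ 436.91 -318.24  210.      1.31] -> 0.0009 -0.0004 -0.6558 -0.0004 -0.0009 0.0 | rows 4.7
to [470.   -60.   215.     2.27] -> 0.861 -0.116 -0.6713 0.0001 -0.001 -0.6107 | rows 7.9
```

move_arm(
  rows="0 0 -0.1 0 0 0 1;0 0 -0.25 0 0 0 1;0 0 -0.4 0 0 0 1;0 0 -0.55 0 0 0 1;0 0 -0.67 0 0 0 1;0.86 -0.116 -0.67 0 0 -0.61 1;0.86 -0.116 -0.67 0 0 -0.61 1;0.86 -0.116 -0.67 0 0 -0.61 1;0.86 -0.116 -0.67 0 0 -0.61 1;0.86 -0.116 -0.67 0 0 -0.61 1;0.86 -0.116 -0.67 0 0 -0.61 1;0.86 -0.116 -0.67 0 0 -0.61 1",
)

```text
clock: 38.93
eef_pos: [469.8, -52.1, 213.1]
tool_rot: [3.141, -0.007, 2.2]
force: [-0.2, 0.0, -1.5]
width: 41.9
gripper_force: 61.8
```

```bash
python3 - <<'E'
from plan import *
s=read_state();print(s["eef_pos"],s["width"])
plan([(516.4,228,215,3.23)])
E
```

```text
[469.83583954 -52.14788584 213.09420301] 41.94711799868389
to [516.4  228.   215.     3.23] -> 0.6635 0.6752 -0.0014 0.0026 -0.0037 -0.6556 | rows 8.2
```

move_arm(
  rows="0.663 0.675 0 0 0 -0.656 1;0.663 0.675 0 0 0 -0.656 1;0.663 0.675 0 0 0 -0.656 1;0.663 0.675 0 0 0 -0.656 1;0.663 0.675 0 0 0 -0.656 1;0.663 0.675 0 0 0 -0.656 1;0.663 0.675 0 0 0 -0.656 1;0.663 0.675 0 0 0 -0.656 1;0.663 0.675 0 0 0 -0.656 1;0.663 0.675 0 0 0 -0.656 1;0.663 0.675 0.1 0 0 -0.656 1;0.663 0.675 0.2 0 0 -0.656 1",
)

```text
clock: 39.93
eef_pos: [522.4, 217.5, 155.2]
tool_rot: [3.14, 0.004, -3.074]
force: [0.3, -0.4, -1.0]
width: 41.9
gripper_force: 61.8
```

move_arm(
  rows="0 0 0 0 0 0 1;0 0 0 0 0 0 1;0 0 0 0 0 0 1",
)

```text
clock: 40.18
eef_pos: [521.7, 217.9, 155.3]
tool_rot: [3.141, 0.0, -3.071]
force: [-0.3, -0.2, -0.6]
width: 41.8
gripper_force: 61.8
```

```bash
python3 - <<'E'
from held import *
held("h5",-6.3)
plan([(516.3,228,150,3.23),(516.3,228,116.5,3.23)])
E
```

```text
held wh 74.4 45.9 ang-tool -0.2 off ex -7.0 ey 0.9 c 514.7 218.3
tcp [521.7 217.9 155.3] w 41.8
to [516.3  228.   150.    -3.05] -> 0.0171 0.0334 0.0193 0.0008 0.0011 -0.011 | rows 0.3
to [516.3  228.   116.5   -3.05] -> 0.0173 0.0332 0.131 0.0008 0.0011 -0.011 | rows 1.0
```

move_arm(
  rows="0.018 0.033 0 0 0.001 -0.011 1;0.018 0.033 0 0 0.001 -0.011 1;0.018 0.033 0.02 0 0.001 -0.011 1;0.018 0.033 0.04 0 0.001 -0.011 1;0.018 0.033 0.04 0 0.001 -0.011 1;0.018 0.033 0.04 0 0.001 -0.011 1",
)

```text
clock: 40.73
eef_pos: [514.4, 228.1, 141.6]
tool_rot: [3.141, -0.003, -3.051]
force: [0.3, 0.4, -1.2]
width: 41.9
gripper_force: 61.8
```

```bash
python3 - <<'E'
from plan import *
print(read_state()["eef_pos"])
plan([(516,228,116.3,3.23)])
E
```

```text
[514.40837803 228.09024459 141.62576212]
to [516.   228.   116.3   -3.05] -> -0.0055 -0.0008 0.0844 0.0003 -0.0022 0.0012 | rows 0.6
```

move_arm(
  rows="-0.005 -0.001 0 0 -0.001 0.001 1;-0.005 -0.001 0.03 0 -0.001 0.001 1;-0.005 -0.001 0.05 0 -0.001 0.001 1;-0.005 -0.001 0.07 0 -0.001 0.001 1;-0.005 -0.001 0.083 0 -0.001 0.001 1;-0.005 -0.001 0.083 0 -0.001 0.001 1;-0.005 -0.001 0.083 0 -0.001 0.001 1;-0.005 -0.001 0.083 0 -0.001 0.001 1",
)

```text
clock: 41.4
eef_pos: [516.2, 228.2, 117.0]
tool_rot: [3.141, -0.001, -3.053]
force: [0.2, 0.1, -0.1]
width: 42.1
gripper_force: 61.8
```

move_arm(
  rows="0 0 0.003 0 0 0 1;0 0 0.003 0 0 0 1;0 0 0.003 0 0 0 -0.2;0 0 0.003 0 0 0 -1;0 0 0.003 0 0 0 -1;0 0 0.003 0 0 0 -1;0 0 0.003 0 0 0 -1;0 0 -0.1 0 0 0 -1;0 0 -0.22 0 0 0 -1;0 0 -0.34 0 0 0 -1;0 0 -0.36 0 0 0 -1;0 0 -0.36 0 0 0 -1",
)

```text
clock: 42.4
eef_pos: [518.0, 228.7, 228.0]
tool_rot: [3.138, 0.005, -3.052]
force: [-0.2, -0.3, -0.7]
width: 85.3
gripper_force: 0.0
```

```bash
python3 - <<'E'
from nestchk import *
chk("w16",110,view=True)
plan([(540,-55,230,np.radians(146.5))])
E
```

```text
[518.  228.7 228. ] [ 3.138  0.005 -3.052] 42.4
brass [275. 207.] xywha [544.3 231.   88.4  62.5   5. ]
red [552.  28.] xywha [247.8 588.9  46.4  40.8  -2.4]
IN NEST z 110 [515.5 228.1  62.3  44.    5. ]
to [540.   -55.   230.    -3.73] -> 0.0066 -0.9482 -0.0153 0.0015 0.0001 0.4291 | rows 6.8
```

View pics/w16.png

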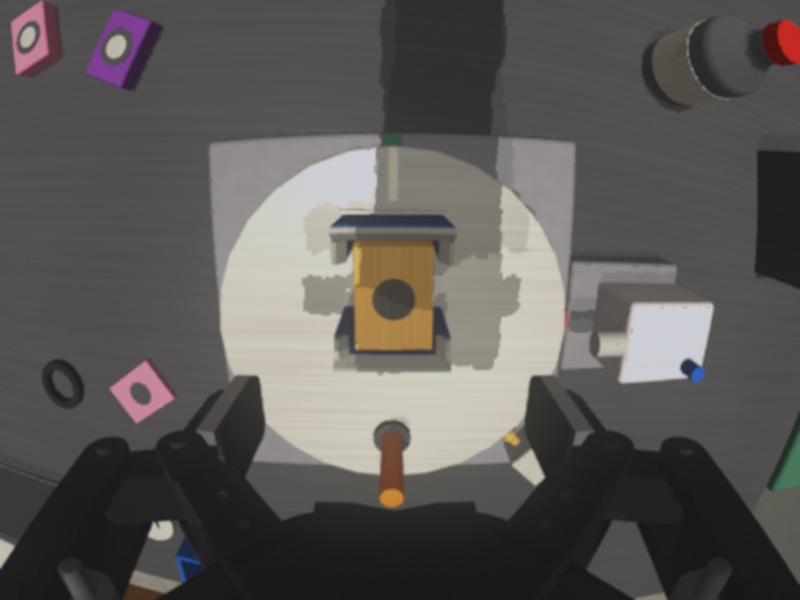

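The stack of four shims sits flat in the nest, with the top disc at (393,298) and the pointer still on green. Next is the cover.

move_arm(
  rows="0.007 -0.95 -0.01 0 0 0.43 -1;0.007 -0.95 -0.01 0 0 0.43 -1;0.007 -0.95 -0.01 0 0 0.43 -1;0.007 -0.95 -0.01 0 0 0.43 -1;0.007 -0.95 -0.01 0 0 0.43 -1;0.007 -0.95 -0.01 0 0 0.43 -1;0.007 -0.95 -0.01 0 0 0.43 -1;0.007 -0.95 -0.01 0 0 0.43 -1;0.007 -0.95 -0.01 0 0 0.43 -1",
)

```text
clock: 43.2
eef_pos: [538.3, -58.6, 226.4]
tool_rot: [-3.139, -0.003, 2.55]
force: [-0.7, 1.3, -0.2]
width: 85.5
gripper_force: 0.0
```

```bash
python3 - <<'E'
from nestchk import *
d=look("w17")
plan([(547.5,-331.5,150,np.radians(146.5))])
E
```

```text
[538.3 -58.6 226.4] [-3.139e+00 -3.000e-03  2.550e+00] 43.2
brass [137. 194.] xywha [ 454.  -204.    52.9   39.5  -13.9]
red [110. 297.] xywha [ 542.8 -326.4   47.7   43.4  -33.7]
to [ 547.5  -331.5   150.      2.56] -> -0.5355 -0.7466 0.2529 -0.0007 -0.0027 -0.0022 | rows 6.9
```

move_arm(
  rows="-0.535 -0.747 0.1 0 -0.002 -0.002 -1;-0.535 -0.747 0.1 0 -0.002 -0.002 -1;-0.535 -0.747 0.1 0 -0.002 -0.002 -1;-0.535 -0.747 0.1 0 -0.002 -0.002 -1;-0.535 -0.747 0.15 0 -0.002 -0.002 -1;-0.535 -0.747 0.2 0 -0.002 -0.002 -1;-0.535 -0.747 0.25 0 -0.002 -0.002 -1;-0.535 -0.747 0.25 0 -0.002 -0.002 -0.3;-0.535 -0.747 0.25 0 -0.002 -0.002 -0.3;-0.535 -0.747 0.25 0 -0.002 -0.002 -0.3",
)

```text
clock: 44.08
eef_pos: [549.7, -328.7, 151.5]
tool_rot: [3.14, -0.001, 2.561]
force: [0.5, -0.9, -0.6]
width: 55.8
gripper_force: 0.0
```

```bash
python3 - <<'E'
from nestchk import *
d=look("w18",True)
plan([(547.5,-331.5,14,np.radians(146.5))])
E
```

```text
[ 549.7 -328.7  151.5] [ 3.140e+00 -1.000e-03  2.561e+00] 44.0833
brass [ 57. 336.] xywha [ 541.5 -658.3   60.3   17.8  -83.6]
brass [337.  33.] xywha [ 452.7 -200.1   54.9   35.7  -14.7]
red [271. 203.] xywha [ 547.6 -332.3   57.6   42.1  -33.5]
to [ 547.5  -331.5    14.      2.56] -> 0.0025 -0.0147 0.4611 0.0013 0.0004 0.003 | rows 3.3
```

move_arm(
  rows="0.001 -0.014 0.1 0.001 0 0.003 -0.3;0.001 -0.014 0.22 0.001 0 0.003 -0.3;0.001 -0.014 0.32 0.001 0 0.003 -0.3;0.001 -0.014 0.38 0.001 0 0.003 -0.3;0.001 -0.014 0.43 0.001 0 0.003 -0.3;0.001 -0.014 0.458 0.001 0 0.003 -0.3;0.001 -0.014 0.458 0.001 0 0.003 -0.3;0.001 -0.014 0.458 0.001 0 0.003 -0.3;0.001 -0.014 0.458 0.001 0 0.003 -0.3;0.001 -0.014 0.458 0.001 0 0.003 -0.3;0.001 -0.014 0.458 0.001 0 0.003 -0.3",
)

```text
clock: 45.05
eef_pos: [547.6, -335.2, 16.5]
tool_rot: [-3.14, 0.004, 2.554]
force: [0.2, -0.5, -0.9]
width: 56.1
gripper_force: 0.0
```

move_arm(
  rows="0.003 0.003 0.005 0 0 0 -0.3;0.003 0.003 0.005 0 0 0 -0.3;0.003 0.003 0.005 0 0 0 -0.3;0.003 0.003 0.005 0 0 0 -0.3",
)

```text
clock: 45.38
eef_pos: [546.6, -333.5, 13.8]
tool_rot: [-3.14, 0.002, 2.554]
force: [0.1, 0.6, -0.1]
width: 55.6
gripper_force: 0.0
```

move_arm(
  rows="0 0 0 0 0 0 1;0 0 0 0 0 0 1;0 0 0 0 0 0 1;0 0 0 0 0 0 1;0 0 0 0 0 0 1;0 0 0 0 0 0 1;0 0 0 0 0 0 1",
)

```text
clock: 45.97
eef_pos: [546.8, -333.6, 14.3]
tool_rot: [-3.14, 0.002, 2.554]
force: [-0.0, 1.5, 4.7]
width: 42.1
gripper_force: 61.6
```

```bash
python3 - <<'E'
from plan import *
s=read_state();p=s['eef_pos'];print(p)
plan([(*p[:2],215,s["tool_rot"][2]),(535,-60,230,2.55)])
E
```

```text
[ 546.82809353 -333.64582395   14.25713293]
to [ 546.83 -333.65  215.      2.55] -> -0.0016 -0.0008 -0.6691 -0.0007 0.0016 -0.0 | rows 4.8
to [535.   -60.   230.     2.55] -> 0.537 0.7363 -0.7213 -0.0007 0.0016 0.0023 | rows 8.4
```

move_arm(
  rows="0 0 -0.1 0 0 0 1;0 0 -0.25 0 0 0 1;0 0 -0.4 0 0 0 1;0 0 -0.55 0 0 0 1;0 0 -0.69 0 0 0 1;0.537 0.736 -0.7 0 0 0 1;0.537 0.736 -0.7 0 0 0 1;0.537 0.736 -0.7 0 0 0 1;0.537 0.736 -0.7 0 0 0 1;0.537 0.736 -0.7 0 0 0 1;0.537 0.736 -0.7 0 0 0 1;0.537 0.736 -0.7 0 0 0 1",
)

```text
clock: 46.97
eef_pos: [533.9, -53.9, 222.3]
tool_rot: [3.141, -0.002, 2.559]
force: [-0.1, 0.2, -2.3]
width: 42.6
gripper_force: 61.8
```

```bash
python3 - <<'E'
from plan import *
s=read_state();print(s["eef_pos"],s["width"])
plan([(516.4,228,220,3.23)])
E
```

```text
[533.91744354 -53.94181226 222.33846536] 42.55211581084453
to [516.4  228.   220.     3.23] -> 0.5661 0.7525 0.0093 0.0007 -0.0012 -0.4274 | rows 6.8
```

move_arm(
  rows="0.566 0.752 0.01 0 0 -0.427 1;0.566 0.752 0.01 0 0 -0.427 1;0.566 0.752 0.01 0 0 -0.427 1;0.566 0.752 0.01 0 0 -0.427 1;0.566 0.752 0.01 0 0 -0.427 1;0.566 0.752 0.01 0 0 -0.427 1;0.566 0.752 0.01 0 0 -0.427 1;0.566 0.752 0.01 0 0 -0.427 1;0.566 0.752 0.1 0 0 -0.427 1;0.566 0.752 0.18 0 0 -0.427 1;0.566 0.752 0.18 0 0 -0.427 1;0.566 0.752 0.18 0 0 -0.427 1",
)

```text
clock: 47.97
eef_pos: [517.7, 221.0, 167.5]
tool_rot: [-3.138, -0.003, -3.059]
force: [0.1, 0.0, -1.4]
width: 42.3
gripper_force: 61.7
```

```bash
python3 - <<'E'
from held import *
held("h6",-2.3,"red")
plan([(516.2,228,155,3.23),(516.2,228,124.5,3.23)])
E
```

```text
held wh 57.8 41.4 ang-tool 0.5 off ex 0.1 ey -0.5 c 517.8 220.5
tcp [517.7 221.  167.5] w 42.3
to [516.2  228.   155.    -3.05] -> 0.0072 0.0234 0.0459 -0.0018 0.0002 -0.0041 | rows 0.4
to [516.2  228.   124.5   -3.05] -> 0.0072 0.0237 0.1476 -0.0018 0.0002 -0.0041 | rows 1.1
```

move_arm(
  rows="0.007 0.024 0 0 0 -0.004 1;0.007 0.024 0 0 0 -0.004 1;0.007 0.024 0.02 0 0 -0.004 1;0.007 0.024 0.05 0 0 -0.004 1;0.007 0.024 0.05 0 0 -0.004 1;0.007 0.024 0.05 0 0 -0.004 1",
)

```text
clock: 48.52
eef_pos: [515.5, 228.4, 152.9]
tool_rot: [-3.139, -0.001, -3.053]
force: [-0.1, -0.3, -2.2]
width: 42.2
gripper_force: 61.8
```

```bash
python3 - <<'E'
from plan import *
s=read_state();print(s["eef_pos"],s["width"])
plan([(516,228.1,124.6,3.23)])
E
```

```text
[515.53458632 228.43399506 152.91787254] 42.213261521860446
to [516.   228.1  124.6   -3.05] -> -0.0015 -0.001 0.0944 -0.0018 -0.0005 0.0003 | rows 0.7
```

move_arm(
  rows="-0.002 -0.001 0.02 -0.001 0 0 1;-0.002 -0.001 0.04 -0.001 0 0 1;-0.002 -0.001 0.06 -0.001 0 0 1;-0.002 -0.001 0.08 -0.001 0 0 1;-0.002 -0.001 0.092 -0.001 0 0 1;-0.002 -0.001 0.092 -0.001 0 0 1;-0.002 -0.001 0.092 -0.001 0 0 1;-0.002 -0.001 0.092 -0.001 0 0 1",
)

```text
clock: 49.18
eef_pos: [516.9, 228.5, 126.1]
tool_rot: [-3.141, 0.001, -3.053]
force: [-0.0, 0.1, -2.6]
width: 42.1
gripper_force: 61.8
```

move_arm(
  rows="0 0 0.003 0 0 0 1;0 0 0.006 0 0 0 1;0 0 0.006 0 0 0 1;0 0 0.006 0 0 0 1",
)

```text
clock: 49.52
eef_pos: [516.8, 228.6, 124.3]
tool_rot: [-3.141, 0.001, -3.052]
force: [1.2, -0.6, -1.0]
width: 42.2
gripper_force: 61.9
```

move_arm(
  rows="0 0 0.002 0 0 0 1;0 0 0.002 0 0 0 1;0 0 0.002 0 0 0 -0.2;0 0 0.002 0 0 0 -1;0 0 0.002 0 0 0 -1;0 0 0.002 0 0 0 -1;0 0 0.002 0 0 0 -1;0 0 -0.1 0 0 0 -1;0 0 -0.22 0 0 0 -1;0 0 -0.34 0 0 0 -1;0 0 -0.34 0 0 0 -1;0 0 -0.34 0 0 0 -1",
)

```text
clock: 50.52
eef_pos: [518.0, 229.0, 228.3]
tool_rot: [3.14, 0.005, -3.052]
force: [-0.2, 0.7, -0.6]
width: 85.4
gripper_force: 0.0
```

```bash
python3 - <<'E'
from nestchk import *
chk("w19",122,"red",view=True)
a=np.radians(5.05);yaw=a+np.pi
p=np.array([555.7,231.1])+85*np.array([np.cos(a),np.sin(a)])
plan([(*p,215,yaw),(*p,108,yaw)])
E
```

```text
[518.  229.  228.3] [ 3.14   0.005 -3.052] 50.5167
red [551.  28.] xywha [247.7 585.9  45.3  44.9  -2.4]
to [640.37 238.58 215.    -3.05] -> -0.4136 -0.0043 0.0393 0.0002 0.001 0.0008 | rows 3.0
to [640.37 238.58 108.    -3.05] -> -0.413 -0.0044 0.396 0.0002 0.001 0.0008 | rows 4.1
```

View pics/w19.png

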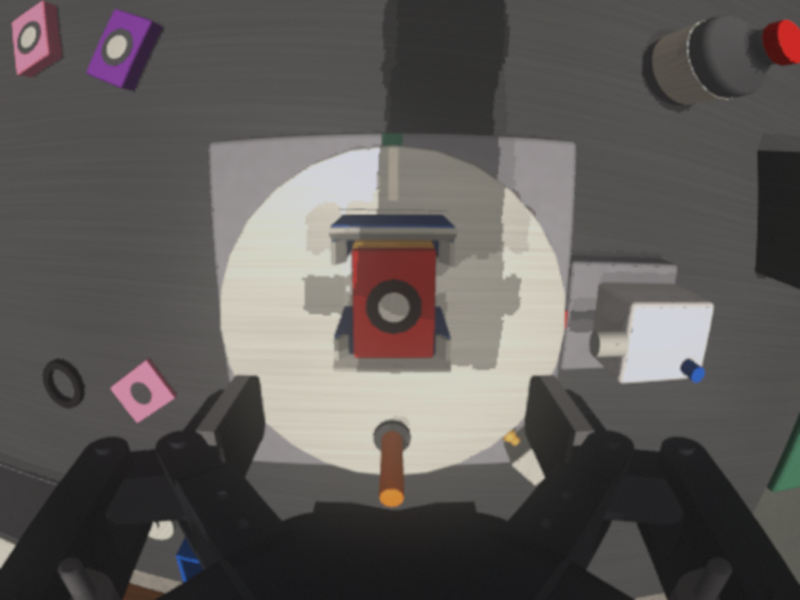

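```bash
python3 - <<'E'
from nestchk import *
d=np.load("w19.npy",allow_pickle=True).item();h=cv2.cvtColor(d["img"],cv2.COLOR_RGB2HSV).astype(int)
m=((h[...,0]<6)|(h[...,0]>172))&(h[...,1]>150)&(h[...,2]>50)
for c in blobs(d,m,600):
  for z in(118,122,126):
    print(z,np.round(rect(d,c,z),1))
for z in(122,124,126): print("disc",z,onz(d,394*.7,307*.7,z).round(1))
m=(h[...,0]>12)&(h[...,0]<28)&(h[...,1]>100)
for c in blobs(d,m,60): print("brass z110",np.round(rect(d,c,110),1),c.reshape(-1,2).min(0),c.reshape(-1,2).max(0))
E
```

```text
118 [517.8 228.6  58.5  41.9   5.3]
122 [516.6 228.4  57.5  41.2   5.3]
126 [515.4 228.3  56.6  40.5   5.3]
118 [312.4 472.1  46.6  30.2 -65.5]
122 [314.6 467.9  45.8  29.7 -65.5]
126 [316.9 463.7  45.   29.2 -65.5]
disc 122 [518.2 229.  122. ]
disc 124 [517.6 228.9 124. ]
disc 126 [517.  228.8 126. ]
brass z110 [656.3 239.2  16.5  15.7 -84.9] [265 342] [282 354]
brass z110 [486.9 225.2  42.2   3.1 -84.9] [247 169] [302 173]
```

The cover lies flat in the nest (disc at (394,307), angle 5.3°, within the pocket clearance). Now grip the post.

move_arm(
  rows="-0.413 -0.004 0.04 0 0.001 0.001 -1;-0.413 -0.004 0.04 0 0.001 0.001 -1;-0.413 -0.004 0.04 0 0.001 0.001 -1;-0.413 -0.004 0.04 0 0.001 0.001 -1;-0.413 -0.004 0.15 0 0.001 0.001 -1;-0.413 -0.004 0.25 0 0.001 0.001 -1;-0.413 -0.004 0.35 0 0.001 0.001 -1;-0.413 -0.004 0.39 0 0.001 0.001 -1;-0.413 -0.004 0.39 0 0.001 0.001 -1;-0.413 -0.004 0.39 0 0.001 0.001 -1;-0.413 -0.004 0.39 0 0.001 0.001 -1",
)

```text
clock: 51.48
eef_pos: [641.4, 238.4, 110.8]
tool_rot: [-3.141, 0.002, -3.054]
force: [-0.4, 0.4, 0.8]
width: 85.3
gripper_force: 0.0
```

```bash
python3 - <<'E'
from plan import *
s=read_state();print(s["eef_pos"])
c=np.array([555.7,231.1]);a=np.radians(5.05)
plan([(*(c+85*np.array([np.cos(b),np.sin(b)])),108,b+np.pi) for b in np.radians([5.05,-5,-15,-25,-35,-42])])
E
```

```text
[641.3556065  238.35654857 110.78228297]
to [640.37 238.58 108.    -3.05] -> 0.0032 0.001 0.0093 -0.0002 0.001 -0.0005 | rows 0.1
to [640.38 223.69 108.    -3.23] -> 0.0075 -0.0484 0.0093 -0.0001 0.001 0.1112 | rows 1.4
to [637.8 209.1 108.   -3.4] -> 0.0203 -0.0961 0.0093 -0.0 0.0011 0.2223 | rows 2.8
to [632.74 195.18 108.    -3.58] -> 0.0412 -0.1409 0.0092 0.0001 0.0011 0.3334 | rows 4.2
to [625.33 182.35 108.    -3.75] -> 0.0695 -0.1813 0.0092 0.0002 0.0011 0.4445 | rows 5.6
to [618.87 174.22 108.    -3.87] -> 0.0934 -0.2064 0.0092 0.0002 0.001 0.5223 | rows 6.6
```

move_arm(
  rows="0.003 0 0.003 0 0 0 1;0.003 0 0.003 0 0 0 1;0.003 0 0.003 0 0 0 1;0.003 0 0.003 0 0 0 1;0.003 0 0.003 0 0 0 1;0.003 0 0.003 0 0 0 1;0.003 0 0.003 0 0 0 1;0.003 0 0.003 0 0 0 1;0.003 0 0.003 0 0 0 1;0.003 0 0.003 0 0 0 1",
)

```text
clock: 52.32
eef_pos: [639.4, 238.2, 108.9]
tool_rot: [-3.141, -0.001, -3.054]
force: [-1.1, -1.0, 6.2]
width: 14.4
gripper_force: 58.4
```

move_arm(
  rows="0.001 -0.025 0 0 0 0.055 1;0.004 -0.049 0 0 0 0.111 1;0.01 -0.073 0 0 0 0.167 1;0.017 -0.097 0 0 0 0.222 1;0.027 -0.12 0 0 0 0.278 1;0.038 -0.142 0 0 0 0.333 1;0.052 -0.162 0 0 0 0.389 1;0.066 -0.182 0 0 0 0.444 1;0.078 -0.195 0 0 0 0.483 1;0.09 -0.207 0 0 0 0.522 1;0.09 -0.207 0 0 0 0.522 1",
)

```text
clock: 53.23
eef_pos: [617.3, 173.8, 108.9]
tool_rot: [-3.141, -0.001, 2.406]
force: [-1.3, 0.3, 5.3]
width: 14.2
gripper_force: 59.1
```

```bash
cat > arc.py <<'E'
from plan import *
def arc(bs):
    s=read_state();p=s["eef_pos"];c=np.array([555.7,231.1]);v=p[:2]-c;r=np.hypot(*v);b0=np.degrees(np.arctan2(v[1],v[0]))
    print(p,"r",r,"ang",b0,"psi",np.degrees(s["tool_rot"][2]),s["force"],s["qpos"][6])
    plan([(*(c+r*np.array([np.cos(b),np.sin(b)])),p[2],b+np.pi) for b in np.radians(bs)])
E
python3 -c "
from arc import *
arc([-45,-50,-55,-60,-65,-70,-75,-80,-85])"
```

```text
[617.32506408 173.7946915  108.85301253] r 84.15192752382303 ang -42.9198332379119 psi 137.8466334851859 [-1.27715964  0.31165611  5.3080833 ] 1.0816600273509436
to [615.2  171.6  108.85   2.36] -> 0.0003 -0.0102 0.0 -0.0007 -0.0005 0.0316 | rows 0.4
to [609.79 166.64 108.85   2.27] -> 0.0026 -0.0345 0.0 -0.0007 -0.0005 0.0872 | rows 1.1
to [603.97 162.17 108.85   2.18] -> 0.007 -0.0586 0.0001 -0.0007 -0.0005 0.1427 | rows 1.8
to [597.78 158.22 108.85   2.09] -> 0.0135 -0.0822 0.0001 -0.0008 -0.0004 0.1983 | rows 2.5
to [591.26 154.83 108.85   2.01] -> 0.022 -0.1052 0.0001 -0.0008 -0.0004 0.2539 | rows 3.2
to [584.48 152.02 108.85   1.92] -> 0.0325 -0.1273 0.0002 -0.0008 -0.0004 0.3094 | rows 3.9
to [577.48 149.82 108.85   1.83] -> 0.0448 -0.1484 0.0002 -0.0008 -0.0003 0.365 | rows 4.6
to [570.31 148.23 108.85   1.75] -> 0.059 -0.1684 0.0002 -0.0008 -0.0003 0.4205 | rows 5.3
to [563.03 147.27 108.85   1.66] -> 0.0748 -0.187 0.0003 -0.0008 -0.0003 0.4761 | rows 6.0
```

Works well; continue to the clamp detent.

move_arm(
  rows="0.001 -0.018 0 0 0 0.05 1;0.003 -0.035 0 0 0 0.087 1;0.007 -0.059 0 0 0 0.143 1;0.0135 -0.082 0 0 0 0.198 1;0.022 -0.105 0 0 0 0.254 1;0.0325 -0.127 0 0 0 0.309 1;0.045 -0.148 0 0 0 0.365 1;0.059 -0.168 0 0 0 0.42 1;0.067 -0.178 0 0 0 0.448 1;0.075 -0.187 0 0 0 0.476 1;0.075 -0.187 0 0 0 0.476 1;0.075 -0.187 0 0 0 0.476 1",
)

```text
clock: 54.23
eef_pos: [563.3, 147.3, 108.8]
tool_rot: [-3.14, 0.001, 1.662]
force: [-1.9, -0.7, 6.1]
width: 14.5
gripper_force: 60.0
```

```bash
python3 -c "
from arc import *
arc([-85,-87])"
```

```text
[563.34912129 147.28206559 108.81918377] r 84.16623541972969 ang -84.78570101430266 psi 95.2353573815843 [-1.88618268 -0.74877973  6.12041357] 0.5699106434896437
to [563.04 147.25 108.82   1.66] -> 0.0 -0.001 0.0 -0.0008 0.0004 0.0026 | rows 0.0
to [560.1  147.05 108.82   1.62] -> 0.0002 -0.0108 0.0 -0.0008 0.0004 0.0248 | rows 0.3
```

move_arm(
  rows="0 -0.001 0 0 0 0 1;0 -0.001 0 0 0 0 0.3;0 -0.001 0 0 0 0 -1;0 -0.001 0 0 0 0 -1;0 -0.001 0 0 0 0 -1;0 -0.001 0 0 0 0 -1;0 -0.001 -0.1 0 0 0 -1;0 -0.001 -0.2 0 0 0 -1;0 -0.001 -0.33 0 0 0 -1;0 -0.001 -0.46 0 0 0 -1;0 -0.001 -0.6 0 0 0 -1;0 -0.001 -0.6 0 0 0 -1",
)

```text
clock: 55.23
eef_pos: [567.6, 146.3, 296.2]
tool_rot: [3.13, -0.0, 1.661]
force: [0.6, -0.8, -0.2]
width: 85.5
gripper_force: 0.0
```

move_arm(
  rows="-0.1 0 0 0 0 0 -1;-0.1 0 0 0 0 0 -1;-0.1 0 0 0 0 0 -1;-0.1 0 0 0 0 0 -1",
)

```text
clock: 55.57
eef_pos: [566.0, 117.7, 288.1]
tool_rot: [-3.14, 0.0, 1.661]
force: [-0.3, 0.6, -0.0]
width: 85.4
gripper_force: 0.0
```

```bash
python3 - <<'E'
from disc import *
s=read_state();print(s["eef_pos"],s["tool_rot"],s["clock"])
d=cam("wrist");np.save("w20.npy",d,allow_pickle=True)
c,r,n=axis(d,(555.7,231.1));print(c,r,n)
h=cv2.cvtColor(d["img"],cv2.COLOR_RGB2HSV).astype(int)
for nm,m,z in(("red",((h[...,0]<6)|(h[...,0]>172))&(h[...,1]>150)&(h[...,2]>50),122),("redmark",((h[...,0]<6)|(h[...,0]>172))&(h[...,1]>110)&(h[...,2]>50),30),("post",(h[...,0]>=5)&(h[...,0]<18)&(h[...,1]>150)&(h[...,2]>150),130)):
  for b in blobs(d,m,4):
    R_=rect(d,b,z);v=np.array(R_[:2])-c
    if np.hypot(*v)<160: print(nm,np.round(R_,1),"r",np.hypot(*v).round(1),"ang",np.degrees(np.arctan2(v[1],v[0])).round(1))
cv2.imwrite("pics/w20.png",cv2.resize(d["img"],(800,600),interpolation=cv2.INTER_CUBIC)[:,:,::-1])
E
```

```text
[565.98621092 117.69163728 288.13139079] [-3.14009725e+00  8.57123931e-06  1.66075995e+00] 55.5667
[556.01281635 230.15779129] 124.68506153507083 66
red [553.  268.4  58.9  43.3 -84.7] r 38.3 ang 94.6
redmark [550.4 293.8  79.5  58.1 -84.7] r 63.9 ang 95.0
post [563.2 147.1  13.9  13.3  50.4] r 83.4 ang -85.0
```

View pics/w20.png

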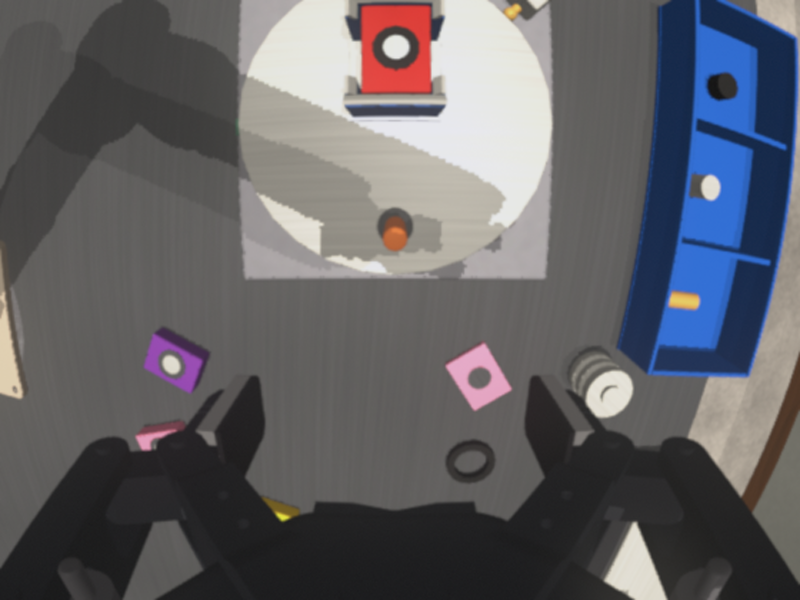

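The cover is flat and square in the nest at (396,48). The post at (395,235) stands at -85.0°, exactly a quarter turn clockwise from load. The gripper is clear and the other things are untouched, so I'm handing in.

```bash
python3 -c "
from cell import *
print(finish_job())"
```

```text
the job is handed in; nothing more can be done
None
```

The job is handed in: the housing, all four shim packs and the red cover are stacked in the nest, and the table is in the clamp detent, judged by the post angle because the red mark was out of the last picture; no verdict came back.

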